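# Fetch the green lens tube from the leaning carton and clamp it in the vee

## Task

Reach into the leaning partitioned carton, lift out the black lens tube with the green band and stand it upright on its foot in the clamp, just in front of the vee, and let go of it. Then wind the handwheel clockwise by its green crank until the sprung pad holds the tube snugly in the vee, and after that push the red lock lever fully over to its other end. Leave the other two tubes in their cells and do not disturb the mirror mount.

Things in the scene. Friction and masses are not known exactly. Their poses are not given: they have to be found in the camera images.
- carton: Fixed cardboard carton, leaning 30 degrees, away from the robot, on a black rack; its place varies. Origin: on the table under the middle of its underside; x level, from its low front to its back (robot side), y along the row of three cells, z up. Up along a cell is (-0.5, 0, 0.866) in this frame. Outside 320 mm along y, 90 mm across, 137 mm deep along the cells; rim 131 mm (front) to 176 mm (back) above the table.
- tube_green: The tube to fetch: black, 130 mm long, 40 mm diameter up to 85 mm from its foot, then a neck of 28 mm diameter; green bands on neck and shoulder, green top with a lens. Loose, about 0.25 kg (varies). Origin: centre of its foot (lower end); z along its axis to the lens end. It starts in any of the cells, leaning with it against its front wall, top 2 mm below the rim plane.
- tube_orange: Tube of the same size with an orange band and top, in another cell; to be left. Origin: centre of its foot, z along its axis.
- tube_white: Tube of the same size with a white band and top, in another cell; to be left. Origin: centre of its foot, z along its axis.
- clamp: Fixed vee clamp on a 15 mm thick dark base plate; place and heading vary. Origin: on the table, below the axis of the seated tube; z up. Plate x -65 to 65, y -215 to 65 mm, and a tongue to x 155 for the lock lever. The vee stands on the +y side; the jaw with its pad (top 67 mm) faces it from -y and moves along +y. Beyond the jaw a white gearbox carries a level handwheel.
- seat (a point): Point on the clamp's base plate (15 mm above the table) where the centre of the tube's foot is when the tube is pushed home in the vee. A tube set down a few mm to the -y side of it (clamp axes), within 10 mm in x, is pushed home by the pad.
- pad: Slick black plastic pad, 40 mm wide (x), 44 mm high, 8 mm thick, sprung on the front of the jaw (1.5 N per mm, 6 mm of give). Axes parallel to the clamp's; origin: bottom centre, 4 mm behind the face that looks to +y. With the jaw at 0 this face is 56 mm from the seat point, so it touches a seated tube after 36 mm of jaw travel.
- jaw (a joint): Travel of the jaw towards the vee in m, 0 open to 0.046; geared to the handwheel, 0.004 m per radian. Starts at 0 to 10 mm.
- handwheel (a joint): Turn of the handwheel in rad, growing clockwise as seen from above, 0 to 12; stiff enough (0.05 N m) to stay where left. Turning it up closes the jaw. At 0 the crank lies on the clamp's +x side of the wheel axis. Starts at 0 to 2.5 rad.
- crank_mid (a point): Middle of the green crank handle: an upright cylinder 22 mm in diameter, from 113 to 153 mm above the table, this point at 135 mm, 40 mm off the wheel's axis. It spins freely on its pin, so it can be gripped and led round a circle without turning the tool.
- lock (a joint): Red-ball lock lever, rad: 0 leaning to the clamp's -y side (28.6 degrees from vertical), 1.0 fully over, leaning as much to its +y side; stays where left (0.06 N m). Starts at 0 to 0.15. It can be pushed by straddling the ball or from one side. The wheel's own friction, not this lever, holds the jaw.
- lock_tip (a point): Centre of the lever's red ball, 26 mm diameter, 80 mm from the pivot, about 107 mm above the table at both ends of its swing and 117 mm in the middle.
- lock_pivot (a point): Pivot of the lock lever, 37 mm above the table, 115 mm to the clamp's +x side of the seat, on a grey block 40 mm above the table at its top. The lever swings in the clamp's y-z plane.
- wheel_axis (a point): On the handwheel's upright axis, 150 mm to the clamp's -y side of the seat, at the height of the rim's top (113 mm above the table). Black wheel 106 mm across on the white gearbox.
- vee (a point): Top of the vee, 70 mm above the table, at the bottom of its groove (30 mm to +y of the seated tube's axis). Upright 90 degree vee of two slick white plastic plates with a white block behind, opening to the clamp's -y.
- flap (a point): Middle of the top edge of the cardboard flap that stands up 70 mm past the carton's back rim, on the robot's side, roughly along the cell axes (bent 10 degrees outwards), over the full 320 mm. It hangs above the cells, so a tool held vertical cannot get in: reach in along the lean of the cells.
- cell_mid (a point): Centre of the middle cell's mouth, in the carton's rim plane. The other two cells are 105 mm to either side along the carton's y. Each cell is 100 mm (y) by 80 mm, 132 mm deep, walls and dividers 5 mm. Grey foam cheeks in the lowest 65 mm leave a 44 mm slot (y) that keeps the tube central; above them 36 mm is free on either side of a tube's neck.
- mirror_mount: Bystander: black mirror mount, base 50 x 70 mm, 72 mm high, standing on the table between the carton and the clamp, farther out. Origin: centre of its underside.
There are look-alikes about, which are no part of the job. What is shaped like the tube_green but pink is not meant.

How it is judged:
By the outcome, as a careful person would: the job done as asked, in the order asked, and still so for the second after the job is handed in, with the robot touching nothing.
It also fails if it takes over 72 s, if anything falls off the work surface, if the arm or the gripper's body presses on something with over 40 N, if the wrist force passes 120 N, or if a joint passes its speed limit or range.

## Robot

A 6-joint arm with a two-finger parallel gripper is mounted at the origin on the work surface. World frame = base frame: x ahead of the robot, y to its left, z up, the work surface at z = 0. Lengths are in mm, angles in degrees, forces in N, time in s.
With the tool pointing down it reaches from about 350 to 850 mm from the base axis. Payload 8.1 kg.
Tool frame: the origin (TCP) lies midway between the tips of the shut fingers; the grasp point (between the pads) lies 19 mm behind it (hold_point_z is the distance from the TCP to the grasp point, in mm); z points along the fingers, y is the direction in which the jaws open and shut (so a half turn about z gives the same grasp; the last joint's range is limited). The gripper opens to 85 mm and grips with 20 to 120 N. Pads are 22 mm wide; open, the fingers measure 114 mm over their backs; the gripper's body (76 mm by 85 mm) begins 54 mm behind the grasp point. The pads swing forward as they close: fully open they stand 13 mm farther back than shut.
Start: joints at [63.575, 7.471, 85.268, -0, 87.261, -4.893], TCP at [220.189, 558.141, 194.092] pointing down, gripper open.
Joint ranges: [-169.43, 169.43], [-51.17, 129.36], [1.28, 143.12], [-76.62, 256.62], [0, 156.53], [-152.29, 152.29]. Speed limits (degrees/s): [136.94, 136.94, 159.86, 180, 180, 180].

## Interface

Orientations are given as [roll, pitch, yaw] about the fixed x, y, z axes, in that order (R = Rz(yaw) Ry(pitch) Rx(roll)).
In Python, from bench import sense, snapshot, camera_params, hand_in, hold_point_z gives the robot as it stands.
- The arm moves only by the tool servo_tool, never from a script. Its argument "motion" is a list of rows, each a list of 7 numbers: the finger opening in mm, from 0 to 85.4, then the shift along the tool's x, y, z in mm, then the turn, a rotation vector about the tool's x, y, z in rad. A call has 1 to 10 rows; each row shifts and turns the pose as measured when the row begins, along the tool's axes as they then stand; what a row does not reach is not made up. A row lasts 1/10 s, in which the tool goes at most 50 mm and 8.59 degrees, less where a joint would pass 70% of its speed; a pose out of reach is approached as far as the arm can. A call with a gripper value outside its range is refused whole. The fingers move at their own pace and stop on an object; "force" is the grip in N (left out, the last holds). Time passes only in rows, so rows that do not move let the fingers close. It gives the time, the measured TCP pose, the force and the opening at its end, in the units of the state.
- sense(): the state, without advancing time (a new reading comes with each control period).
- snapshot(name): name is "side" or "top"; returns the picture (480x640x3 uint8, blue, green, red); there is no depth.
- camera_params(name): a dict with "fx", "fy", "cx", "cy" (pixels), "R" (3x3) and "t" (3): a world point X has camera coordinates R X + t. Camera axes: x right, y down, z forward; pixel columns grow to the right and rows downward; lengths in mm; the calibration is good to about 2 mm. A picture is of the moment at which its call begins. camera_params takes no time and is no camera call.
- hand_in(): hands the job in, once; it reports no verdict.
The state is a dict: "time": time; "joint_pos": joint angles; "qd": joint speeds; "joint_efforts": joint torques, N m; "tool_pos": TCP position; "tcp_rot": TCP orientation; "ft_force": force on the tool from outside, world axes, zero at the start; "wrist_torque": the same for the moment, N m; "finger_gap": finger opening in mm.
Only numpy, scipy, OpenCV 4.12 (cv2) and the standard library are available. Lean on these libraries where they do the work, as an engineer would, in place of code of your own. Each camera call takes 0.05 s, during which the arm holds its last target. There are 200 camera calls.

## Working session

There is one attempt and no reset: what is moved stays moved. The work goes in short steps, Python scripts to look and compute and a tool call to move; the robot and the scene stay as the last step left them, time stands still between calls to the robot, and variables do not carry over. Pictures are saved under pics/ and viewed, about 8 in all and at most 12, crops included, and the job is handed in when it is done.

Besides the shell and the picture viewer there is one more tool, called after ">>>" in YAML: its name, and indented under it one key for each argument. servo_tool: Moves the arm, as the interface text tells. Its arguments: {"type":"object","properties":{"motion":{"type":"array"},"force":{"type":"number"}},"required":["motion"]}

```bash
mkdir -p pics; ls; python3 - <<'E'
from bench import *
import cv2
print(sense()); print(hold_point_z)
for n in("side","top"):
    cv2.imwrite(f"pics/{n}0.png",snapshot(n)); p=camera_params(n); print(n,p)
E
```

```text
pics
{'time': 0.0, 'joint_pos': array([ 6.35763354e+01,  7.51472672e+00,  8.53302428e+01, -1.25241602e-04,
        8.72621447e+01, -4.89416345e+00]), 'qd': array([ 0.00633632, -0.10098033,  0.04008614,  0.03999531, -0.12743348,
        0.03625704]), 'joint_efforts': array([-1.91155457e-03, -5.69421601e+01, -5.00528634e+01, -5.51026260e-04,
        1.54898968e-02, -5.88422409e-06]), 'tool_pos': array([219.89799451, 557.57551097, 193.03924813]), 'tcp_rot': array([-1.79893266e+02, -9.01385614e-03,  1.58470497e+02]), 'ft_force': array([0.9155418 , 0.52833905, 0.75409866]), 'wrist_torque': array([-0.01935885,  0.0235823 ,  0.01301757]), 'finger_gap': 85.51910375176784}
18.700000000000003
side {'fx': 542.7496350719904, 'fy': 542.7496350719904, 'cx': 329.56121651753676, 'cy': 230.50271272429427, 'R': array([[-9.18358128e-01, -3.95750164e-01, -3.95906877e-04],
       [-3.04936573e-01,  7.08257581e-01, -6.36698426e-01],
       [ 2.52253910e-01, -5.84596448e-01, -7.71112805e-01]]), 't': array([ 458.29656376,  242.66621437, 1224.8959504 ])}
top {'fx': 475.86203131845224, 'fy': 475.86203131845224, 'cx': 324.03811571615813, 'cy': 234.81435608966802, 'R': array([[ 3.59653884e-03, -9.99993532e-01, -1.02956393e-06],
       [-9.80918597e-01, -3.52773451e-03, -1.94386885e-01],
       [ 1.94385624e-01,  7.00129901e-04, -9.80924940e-01]]), 't': array([   7.54770753,  488.23758561, 1363.6082778 ])}
```

View pics/side0.png

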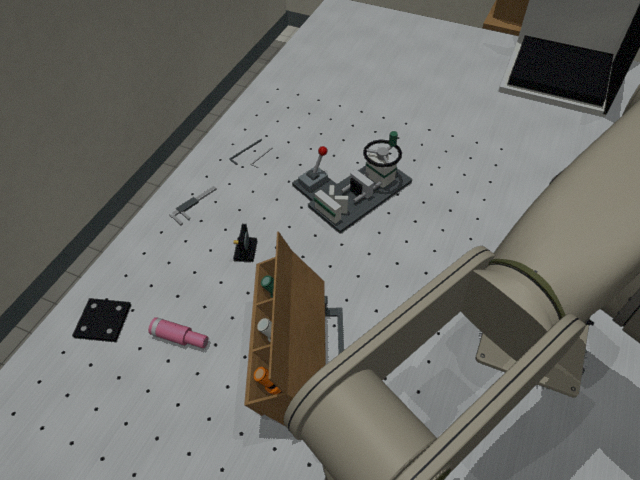

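View pics/top0.png

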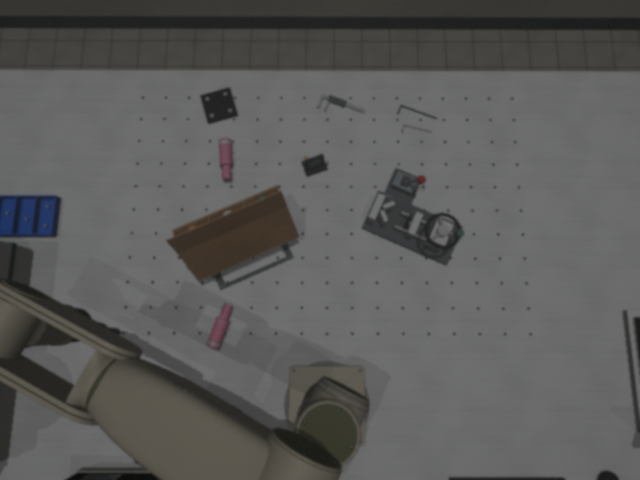

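```bash
cat > h.py <<'E'
import numpy as np, cv2
from bench import *
def ray(n,u,v):
    p=camera_params(n); R=p["R"]; d=R.T@np.array([(u-p["cx"])/p["fx"],(v-p["cy"])/p["fy"],1]); return -R.T@p["t"], d/np.linalg.norm(d)
def onz(n,uv,z):
    c,d=ray(n,*uv); return c+d*(z-c[2])/d[2]
def two(a,b):
    c1,d1=ray("side",*a); c2,d2=ray("top",*b)
    s=np.linalg.lstsq(np.c_[d1,-d2],c2-c1,rcond=None)[0]
    p,q=c1+s[0]*d1,c2+s[1]*d2; return (p+q)/2,np.linalg.norm(p-q)
def proj(n,X):
    p=camera_params(n); c=p["R"]@np.asarray(X,float)+p["t"]; return np.array([p["fx"]*c[0]/c[2]+p["cx"],p["fy"]*c[1]/c[2]+p["cy"]])
def blobs(im,lo,hi,box,amin=6):
    x0,y0,x1,y1=box; h=cv2.cvtColor(im[y0:y1,x0:x1],cv2.COLOR_BGR2HSV)
    m=cv2.inRange(h,lo,hi); n,_,st,c=cv2.connectedComponentsWithStats(m)
    return [(int(st[i,4]),(c[i]+[x0,y0]).round(1).tolist(),(st[i,:4]+[x0,y0,0,0]).tolist()) for i in range(1,n) if st[i,4]>=amin]
E
python3 - <<'E'
from h import *
s=cv2.imread("pics/side0.png");t=cv2.imread("pics/top0.png")
G=((60,60,25),(95,255,255));O=((5,200,150),(18,255,255));R=((0,170,70),(6,255,255))
print("side carton green",blobs(s,*G,(235,225,345,430)))
print("side orange",blobs(s,*O,(235,225,345,430)))
print("side white",blobs(s,(0,0,120),(180,60,255),(255,310,275,345)))
print("side clamp green",blobs(s,*G,(285,120,415,235))," red",blobs(s,*R,(285,120,415,235)))
print("top clamp green",blobs(t,*G,(350,150,480,270))," red",blobs(t,*R,(350,150,480,270)))
a=cv2.resize(s[225:430,235:345],None,fx=2.9,fy=2.9,interpolation=2)
b=cv2.resize(t[180:290,160:310],None,fx=2.7,fy=2.7,interpolation=2)
c=cv2.resize(t[160:270,355:475],None,fx=2.7,fy=2.7,interpolation=2)
o=np.zeros((600,800,3),np.uint8);o[:a.shape[0],:a.shape[1]]=a;o[:b.shape[0],325:325+b.shape[1]]=b;o[300:300+c.shape[0],325:325+c.shape[1]]=c
cv2.imwrite("pics/c1.png",np.clip(o*1.4,0,255).astype(np.uint8))
E
```

```text
side carton green [(125, [267.8, 284.1], [261, 276, 12, 21])]
side orange [(20, [260.0, 369.7], [254, 367, 11, 8]), (14, [257.1, 378.1], [254, 376, 9, 4]), (10, [274.0, 389.6], [272, 388, 5, 4])]
side white [(99, [262.3, 324.0], [257, 318, 11, 13])]
side clamp green [(97, [392.7, 138.2], [389, 131, 8, 16]), (60, [380.6, 171.0], [366, 164, 31, 14]), (79, [324.2, 206.7], [314, 197, 21, 20])]  red [(44, [322.3, 150.2], [319, 147, 8, 7])]
top clamp green [(25, [459.2, 232.5], [457, 230, 6, 6])]  red []
```

View pics/c1.png

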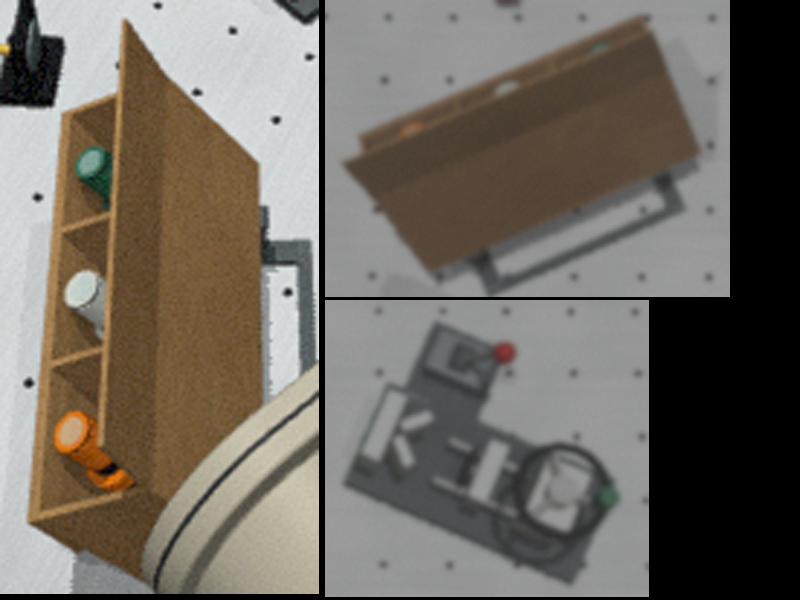

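```bash
python3 - <<'E'
from h import *
np.set_printoptions(precision=1,suppress=True)
S=lambda x,y:(x/2.9+235,y/2.9+225)
T=lambda x,y:((x-325)/2.7+355,(y-300)/2.7+160)
TC=lambda x,y:((x-325)/2.7+160,y/2.7+180)
for n,p in dict(green=(92,163),white=(82,288),orange=(72,432)).items(): print(n,onz("side",S(*p),142))
print("front rim",onz("side",S(65,113),131),onz("side",S(33,520),131))
print("flap ends 2view",two(S(125,20),TC(645,28)))
print("front rim left-2view",two(S(65,113),TC(643,17)))
print("green 2view",two(S(92,163),TC(600,48)),"orange",two(S(72,432),TC(412,128)), "white",two(S(82,288),TC(507,88)))
w=onz("top",T(565,487),113); a=onz("top",T(345,485),15);b=onz("top",T(572,583),15);c=onz("top",T(387,385),15)
print("wheel",w,"side",onz("side",(382.5,153),113)); print(a,b,c,np.linalg.norm(a-b),np.linalg.norm(a-c))
print("crank",two((392.7,138.2),(459.2,232.5)),"crank top z153",onz("top",(459.2,232.5),150))
print("ball",two((322.3,151),T(504,352)))
yd=(a-b)/np.linalg.norm(a-b); xd=np.array([yd[1],-yd[0],0]); print("head y",yd,"x",xd)
o=(a+65*xd-65*yd+b+65*xd+215*yd+c-65*xd-65*yd)/3; print("seat from corners",o,"from wheel",w+150*yd)
E
```

```text
green [566.3 180.9 142. ]
white [524.5 276.  142. ]
orange [481.  372.4 142. ]
front rim [610.7 142.1 131. ] [479.2 430.5 131. ]
flap ends 2view (array([561.3, 126.4, 250.3]), np.float64(6.4520049004123585))
front rim left-2view (array([611.8, 141.4, 129.9]), np.float64(1.1098201570329476))
green 2view (array([569.5, 182.9, 145.6]), np.float64(8.6825072775654)) orange (array([484.6, 373.4, 144.1]), np.float64(8.151753328025249)) white (array([527.2, 277.6, 145.4]), np.float64(7.404730570785506))
wheel [ 492.6 -330.3  113. ] side [ 484.9 -324.6  113. ]
[ 514.7 -107.4   15. ] [ 404.3 -358.2   15. ] [ 631.9 -156.9   15. ] 274.02507661537805 127.28004291170114
crank (array([ 475.8, -366.9,  135.3]), np.float64(5.906064500184955)) crank top z153 [ 475.8 -362.5  150. ]
ball (array([ 639.7, -272.7,  108.8]), np.float64(3.675082551757898))
head y [0.4 0.9 0. ] x [ 0.9 -0.4  0. ]
seat from corners [ 548.2 -190.3   15. ] from wheel [ 553. -193.  113.]
```

>>> servo_tool:
  motion:
    - [50, 0, 0, -45, 0, 0, 0]
    - [50, 0, 0, -45, 0, 0, 0]
    - [50, 0, 0, -45, 0, 0, 0]
    - [50, 0, 0, -45, 0, 0, 0]
    - [50, -40, -16, -30, 0, 0, 0]
    - [50, -40, -16, 0, 0, 0, 0]
    - [50, -40, -16, 0, 0, 0, 0]
    - [50, -40, -16, 0, 0, 0, 0]
    - [50, -40, -16, 0, 0, 0, 0]
    - [50, -40, -16, 0, 0, 0, 0]
  force: 40

```text
time: 1.1
tool_pos: [407.1, 378.5, 403.0]
tcp_rot: [-179.2, -0.1, 159.1]
ft_force: [0.1, 0.9, -0.0]
finger_gap: 50.3
```

>>> servo_tool:
  motion:
    - [50, -40, -16, 0, 0, 0, 0.14]
    - [50, -40, -10, 0, 0, 0, 0.14]
    - [50, -40, -5, 0, 0, 0, 0.14]
    - [50, -40, 0, 0, 0, 0, 0.14]
    - [50, -40, 6, 0, 0, 0, 0.14]
    - [50, -35, 12, 0, 0, 0, 0.14]
    - [50, 0, 0, 0, 0, 0, 0.14]
    - [50, 0, 0, 0, 0, 0, 0.14]
    - [50, 0, 0, 0, 0, 0, 0.14]
    - [50, 0, 0, 0, 0, 0, 0.14]

```text
time: 2.1
tool_pos: [590.3, 194.0, 395.7]
tcp_rot: [-179.3, 1.2, 75.3]
ft_force: [-0.3, -0.3, 0.1]
finger_gap: 49.9
```

```bash
cat >> h.py <<'E'
from scipy.spatial.transform import Rotation as Ro
def pose():
    s=sense(); return s["tool_pos"],Ro.from_euler("xyz",s["tcp_rot"],degrees=True)
def rows(P,R,tmax=40,rmax=.14,start=None):
    "total tool-frame shift if no turn, else per-row list, to reach pose"
    p,r=start or pose(); rv=(r.inv()*R).as_rotvec(); d=np.asarray(P)-p
    n=max(1,int(np.ceil(max(np.linalg.norm(d)/tmax,np.linalg.norm(rv)/rmax))))
    print("n",n,"rotvec/row",(rv/n).round(3),"total shift tool axes",r.inv().apply(d).round(1))
    if np.linalg.norm(rv)>.03:
        for i in range(n): print((r*Ro.from_rotvec(rv*i/n)).inv().apply(d/n).round(0).tolist())
def frame(z,y):
    z=np.array(z)/np.linalg.norm(z); y=np.array(y)-z*(z@y); y/=np.linalg.norm(y); return Ro.from_matrix(np.c_[np.cross(y,z),y,z])
yc=np.array([.411,-.912,0]); yc/=np.linalg.norm(yc); xc=np.array([yc[1],-yc[0],0]); u=-.5*xc+np.array([0,0,.866])
T=np.array([567.,182.3,142.3])
E
python3 - <<'E'
from h import *
R=frame(-u,yc); print(sense()["joint_pos"].round(1)); rows(T+160*u,R); print(T+160*u,R.as_euler("xyz",degrees=True))
E
```

```text
[ 13.9  13.3  57.9  -0.8 110.1  28.4]
n 8 rotvec/row [ 0.029 -0.058  0.109] total shift tool axes [ 35.5  44.1 113.6]
[4.0, 6.0, 14.0]
[6.0, 5.0, 14.0]
[7.0, 5.0, 13.0]
[8.0, 5.0, 13.0]
[10.0, 4.0, 12.0]
[11.0, 3.0, 11.0]
[12.0, 2.0, 11.0]
[12.0, 1.0, 10.0]
[639.93575289 215.16907285 280.86      ] [180.          30.00072778  24.25908445]
```

>>> servo_tool:
  motion:
    - [50, 4, 6, 14, 0.029, -0.058, 0.109]
    - [50, 6, 5, 14, 0.029, -0.058, 0.109]
    - [50, 7, 5, 13, 0.029, -0.058, 0.109]
    - [50, 8, 5, 13, 0.029, -0.058, 0.109]
    - [50, 10, 4, 12, 0.029, -0.058, 0.109]
    - [50, 11, 3, 11, 0.029, -0.058, 0.109]
    - [50, 12, 2, 11, 0.029, -0.058, 0.109]
    - [50, 12, 1, 10, 0.029, -0.058, 0.109]
    - [50, 0, 0, 0, 0, 0, 0]

```text
time: 3.0
tool_pos: [633.9, 211.2, 263.6]
tcp_rot: [179.4, 31.7, 22.0]
ft_force: [1.1, 0.6, -5.1]
finger_gap: 50.1
```

```bash
python3 - <<'E'
from h import *
R=frame(-u,yc); print(pose()[0],sense()["tcp_rot"],sense()["joint_pos"].round(1)); rows(T+50*u,R)
s=snapshot("side");t=snapshot("top")
a=cv2.resize(s[130:430,220:420],None,fx=2,fy=2,interpolation=2)
b=cv2.resize(t[130:290,160:320],None,fx=2.4,fy=2.4,interpolation=2)
o=np.zeros((600,800,3),np.uint8);o[:,:400]=a;o[:384,410:794]=b;cv2.imwrite("pics/c2.png",np.clip(o*1.4,0,255).astype(np.uint8))
E
```

```text
[633.91504269 211.2099989  263.6160101 ] [179.38743712  31.73262345  21.98710209] [ 16.2  66.7   2.2  -6.  142.5  80.3]
n 3 rotvec/row [-0.003  0.01  -0.011] total shift tool axes [ 0.3 -0.2 91.5]
[0.0, -0.0, 31.0]
[-0.0, -0.0, 31.0]
[-1.0, -0.0, 31.0]
```

View pics/c2.png

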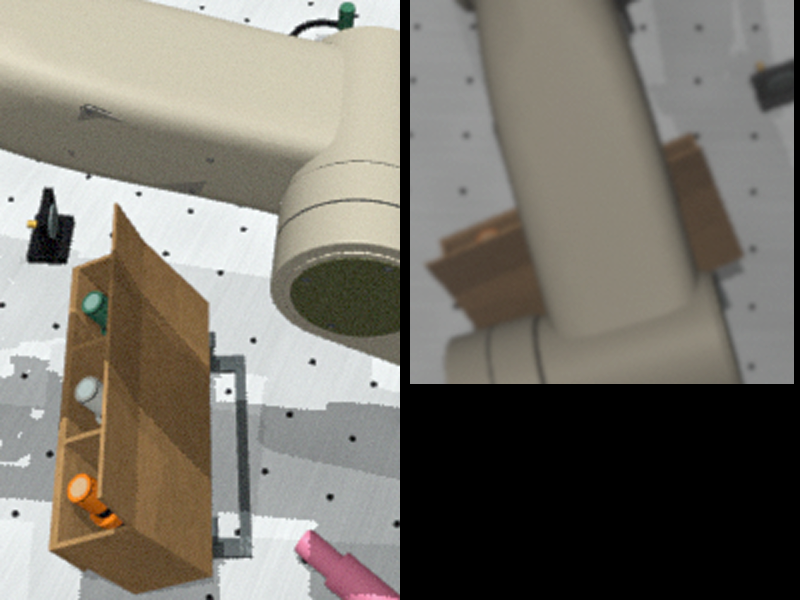

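>>> servo_tool:
  motion:
    - [50, 0, 0, 30, -0.003, 0.01, -0.011]
    - [50, 0, 0, 30, -0.003, 0.01, -0.011]
    - [50, 0, 0, 30, -0.003, 0.01, -0.011]
    - [50, 0, 0, 0, 0, 0, 0]

```text
time: 3.5
tool_pos: [608.5, 200.0, 229.5]
tcp_rot: [179.7, 27.3, 24.5]
ft_force: [-0.3, -0.3, -1.7]
finger_gap: 49.8
```

```bash
python3 - <<'E'
from h import *
R=frame(-u,yc); print(sense()); rows(T-39*u,R)
E
```

```text
{'time': 3.5, 'joint_pos': array([ 16.1972334 ,  46.00360035,  36.38289519,  -4.99969285,
       124.51546435,  79.75118504]), 'qd': array([  0.27734799,  -4.42600315, -12.42343823,  -0.2237595 ,
         2.52558823,  -0.70822187]), 'joint_efforts': array([-3.96415300e-02, -1.01217177e+02, -5.38442123e+01, -6.31320309e-01,
        2.60537043e+00,  8.38458964e-04]), 'tool_pos': array([608.51034823, 200.01235769, 229.49754548]), 'tcp_rot': array([179.68537437,  27.29115732,  24.5209898 ]), 'ft_force': array([-0.25267377, -0.27702004, -1.72903763]), 'wrist_torque': array([ 0.11588744, -0.17961459, -0.03386399]), 'finger_gap': 49.77705003908945}
n 4 rotvec/row [ 0.002 -0.012  0.001] total shift tool axes [ -2.   -2.  137.1]
[-0.0, -0.0, 34.0]
[-0.0, -0.0, 34.0]
[0.0, -0.0, 34.0]
[1.0, -0.0, 34.0]
```

>>> servo_tool:
  motion:
    - [50, 0, 0, 25, 0.002, -0.012, 0.001]
    - [50, 0, -1, 25, 0.002, -0.012, 0.001]
    - [50, 0, -1, 25, 0.002, -0.012, 0.001]
    - [50, 0, 0, 20, 0.002, -0.012, 0.001]
    - [50, 0, 0, 0, 0, 0, 0]

```text
time: 4.0
tool_pos: [581.5, 188.3, 180.7]
tcp_rot: [179.5, 26.4, 24.5]
ft_force: [0.1, 0.3, -0.4]
finger_gap: 49.8
```

```bash
python3 - <<'E'
from h import *
R=frame(-u,yc); s=sense();print(s["tool_pos"],s["tcp_rot"],s["ft_force"],s["joint_pos"]); rows(T-39*u,R)
E
```

```text
[581.51236487 188.30461928 180.66828643] [179.53739525  26.40519362  24.49156302] [ 0.09722267  0.32112338 -0.37478259] [ 15.93678518  39.32608535  50.80868029  -4.72639205 115.87729496
  80.25553784]
n 3 rotvec/row [ 0.003 -0.021  0.001] total shift tool axes [ 0.6 -1.3 80.3]
[0.0, -0.0, 27.0]
[1.0, -0.0, 27.0]
[1.0, -0.0, 27.0]
```

>>> servo_tool:
  motion:
    - [50, 0, 0, 20, 0.003, -0.03, 0.001]
    - [50, 0, 0, 20, 0.003, -0.03, 0.001]
    - [50, 0, 0, 0, 0, 0, 0]
    - [50, 0, 0, 0, 0, 0, 0]

```text
time: 4.4
tool_pos: [572.7, 182.9, 157.6]
tcp_rot: [179.6, 28.6, 24.4]
ft_force: [0.3, -0.5, 0.5]
finger_gap: 50.0
```

```bash
python3 - <<'E'
from h import *
R=frame(-u,yc); s=sense();print(s["tool_pos"],s["tcp_rot"],s["ft_force"],s["qd"]); rows(T-39*u,R)
E
```

```text
[572.65842284 182.88498087 157.56460603] [179.59753129  28.55421339  24.35333356] [ 0.27033818 -0.47799816  0.54483744] [-0.03843715  0.94845049  0.08861774 -0.12628966  0.020998   -0.00587414]
n 2 rotvec/row [ 0.004 -0.013  0.001] total shift tool axes [ 1.6 -2.2 55. ]
```

>>> servo_tool:
  motion:
    - [50, 1, -1, 25, 0.004, -0.013, 0.001]
    - [50, 1, -1, 25, 0.004, -0.013, 0.001]
    - [50, 0, -1, 18, 0, 0, 0]
    - [50, 0, 0, 0, 0, 0, 0]
    - [50, 0, 0, 0, 0, 0, 0]

```text
time: 4.9
tool_pos: [545.7, 173.3, 99.3]
tcp_rot: [179.9, 29.7, 24.2]
ft_force: [0.6, 0.4, 0.9]
finger_gap: 49.9
```

```bash
python3 - <<'E'
from h import *
R=frame(-u,yc); s=sense();print(s["tool_pos"],s["tcp_rot"],s["ft_force"],s["qd"]); rows(T-39*u,R)
E
```

```text
[545.66235832 173.26835573  99.25887124] [179.94292572  29.66991377  24.21609599] [0.6304139  0.35451001 0.8884882 ] [ 0.06274606  0.25749255  0.43398456 -0.00171195 -0.08621264 -0.02932171]
n 1 rotvec/row [ 0.001 -0.006 -0.001] total shift tool axes [-1.4  0.5 -9.9]
```

>>> servo_tool:
  motion:
    - [50, -1, 0, -9, 0, 0, 0]
    - [50, 0, 0, 0, 0, 0, 0]
    - [20, 0, 0, 0, 0, 0, 0]
    - [20, 0, 0, 0, 0, 0, 0]
    - [20, 0, 0, 0, 0, 0, 0]
    - [20, 0, 0, 0, 0, 0, 0]
  force: 40

```text
time: 5.5
tool_pos: [553.1, 176.1, 113.0]
tcp_rot: [179.9, 29.2, 24.2]
ft_force: [0.1, -0.2, 0.1]
finger_gap: 19.8
```

```bash
python3 - <<'E'
from h import *
R=frame(-u,yc); s=sense();print(s["tool_pos"],s["tcp_rot"],s["ft_force"],s["finger_gap"]); rows(T-39*u,R)
E
```

```text
[553.06154834 176.06303538 113.02067608] [179.8617678   29.20060871  24.18654221] [ 0.09075018 -0.24211381  0.06192387] 19.782423555949006
n 1 rotvec/row [ 0.002 -0.014 -0.001] total shift tool axes [-1.5  0.   6. ]
```

```bash
python3 - <<'E'
from h import *
s=snapshot("side");t=snapshot("top")
a=cv2.resize(s[200:420,225:365],None,fx=2.7,fy=2.7,interpolation=2)
b=cv2.resize(t[150:290,160:320],None,fx=2.4,fy=2.4,interpolation=2)
o=np.zeros((600,800,3),np.uint8);o[:a.shape[0],:a.shape[1]]=a;o[:b.shape[0],410:410+b.shape[1]]=b
p=pose()[0];print(proj("side",p),proj("side",T),proj("side",p+80*u))
cv2.imwrite("pics/c3.png",np.clip(o*1.5,0,255).astype(np.uint8))
E
```

```text
[274.48586405 289.1301812 ] [266.11877921 281.53429022] [252.45626082 270.83395523]
```

View pics/c3.png

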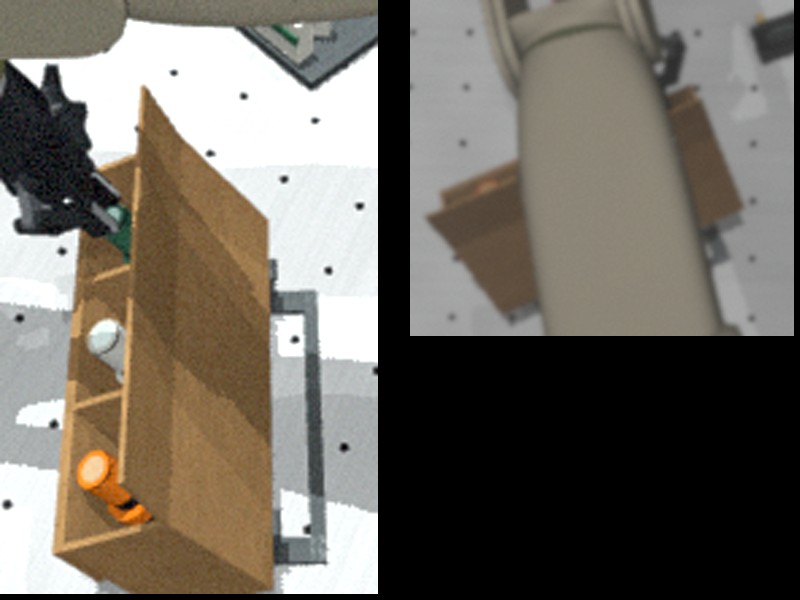

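```bash
python3 - <<'E'
from h import *
s=snapshot("side"); cv2.imwrite("pics/raw4.png",s)
x0,y0,f=220,215,8
a=cv2.resize(s[y0:y0+75,x0:x0+70],None,fx=f,fy=f,interpolation=2); a=np.clip(a*1.7,0,255).astype(np.uint8)
p,r=pose(); g=10; Y=r.apply([0,1,0]);Z=r.apply([0,0,1])
P=lambda X:tuple(int(v) for v in ((proj("side",X)-[x0,y0]+.5)*f))
for q,c in((p,(0,0,255)),(p+g*Y,(255,0,255)),(p-g*Y,(255,0,255)),(p-19*Z,(0,255,255)),(T,(255,255,0)),(T-45*u,(255,255,0))): cv2.circle(a,P(q),4,c,1)
cv2.imwrite("pics/c4.png",a)
E
```

```text
(no output)
```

View pics/c4.png

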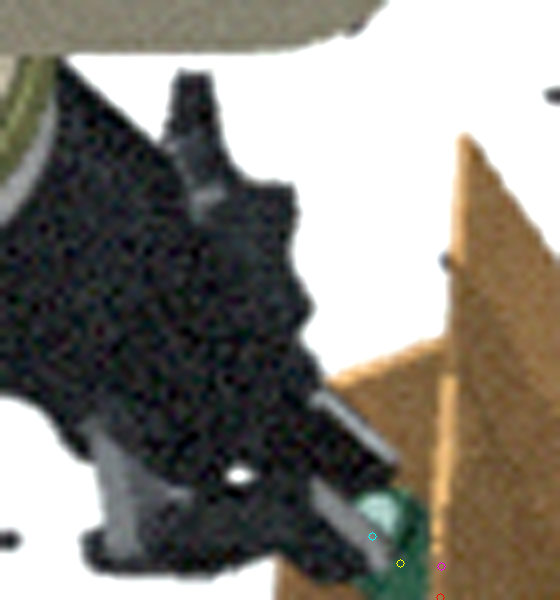

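>>> servo_tool:
  motion:
    - [50, 0, 0, 0, 0, 0, 0]
    - [50, -1, 0, 0, 0, -0.014, 0]
    - [50, 0, 0, 0, 0, 0, 0]
    - [50, 0, 0, 14, 0, 0, 0]
    - [50, 0, 0, 14, 0, 0, 0]
    - [50, 0, 0, 0, 0, 0, 0]
    - [50, 0, 0, 0, 0, 0, 0]

```text
time: 6.35
tool_pos: [538.9, 169.7, 88.4]
tcp_rot: [179.9, 30.2, 24.2]
ft_force: [-0.4, 0.0, -0.1]
finger_gap: 50.3
```

```bash
python3 - <<'E'
from h import *
R=frame(-u,yc); s=sense();print(s["tool_pos"],s["tcp_rot"],s["ft_force"],s["finger_gap"]); rows(T-39*u,R)
s=snapshot("side")
x0,y0,f=220,215,8
a=cv2.resize(s[y0:y0+75,x0:x0+70],None,fx=f,fy=f,interpolation=2); a=np.clip(a*1.7,0,255).astype(np.uint8)
p,r=pose(); P=lambda X:tuple(int(v) for v in ((proj("side",X)-[x0,y0]+.5)*f))
for q,c in((p,(0,0,255)),(T,(255,255,0))): cv2.circle(a,P(q),4,c,1)
cv2.imwrite("pics/c5.png",a)
E
```

```text
[538.9110064  169.68210565  88.42079009] [179.86881444  30.15181007  24.19062993] [-0.38905555  0.01052932 -0.13802913] 50.31936981755013
n 1 rotvec/row [ 0.002  0.003 -0.001] total shift tool axes [ -0.3   0.1 -23.1]
```

View pics/c5.png

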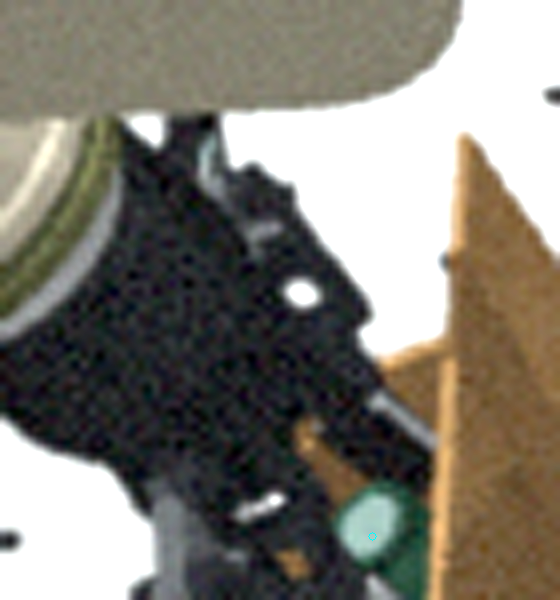

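>>> servo_tool:
  motion:
    - [50, 0, 2, 14, 0, 0, 0]
    - [50, 0, 0, 0, 0, 0, 0]
    - [50, 0, 0, 0, 0, 0, 0]
    - [20, 0, 0, 0, 0, 0, 0]
    - [20, 0, 0, 0, 0, 0, 0]
    - [20, 0, 0, 0, 0, 0, 0]
    - [20, 0, 0, 0, 0, 0, 0]
  force: 40

```text
time: 7.1
tool_pos: [535.9, 166.1, 79.6]
tcp_rot: [179.8, 29.9, 24.2]
ft_force: [-1.8, -0.6, -1.0]
finger_gap: 27.4
```

```bash
python3 - <<'E'
from h import *
R=frame(-u,yc); s=sense();print(s["tool_pos"],s["tcp_rot"],s["ft_force"],s["finger_gap"]); rows(T-39*u,R)
E
```

```text
[535.94218315 166.12363925  79.57691836] [179.83023454  29.90620863  24.18755308] [-1.80204361 -0.63510102 -1.04584262] 27.379474413900937
n 1 rotvec/row [ 0.002 -0.002 -0.001] total shift tool axes [ -1.   -1.9 -32.8]
```

>>> servo_tool:
  motion:
    - [20, 0, 0, -10, 0, 0, 0]
    - [20, 0, 0, -20, 0, 0, 0]
    - [20, 0, 0, -25, 0, 0, 0]
    - [20, 0, 0, -25, 0, 0, 0]
    - [20, 0, 0, -25, 0, 0, 0]
    - [20, 0, 0, -25, 0, 0, 0]
    - [20, 0, 0, 0, 0, 0, 0]

```text
time: 7.8
tool_pos: [597.7, 194.8, 197.6]
tcp_rot: [179.9, 29.8, 24.2]
ft_force: [-0.5, -0.5, -2.6]
finger_gap: 27.3
```

```bash
python3 - <<'E'
from h import *
R=frame(-u,yc); s=sense();print(s["joint_pos"],s["ft_force"],s["finger_gap"]); rows(T+78*u,R)
E
```

```text
[ 16.05646856  46.94976266  39.14180984  -5.00311518 123.363766
  80.13765341] [-0.51915349 -0.54692829 -2.61829373] 27.312338924007307
n 1 rotvec/row [ 0.002 -0.003 -0.   ] total shift tool axes [ -1.   -1.2 -13.6]
```

>>> servo_tool:
  motion:
    - [20, 0, 0, -14, 0, 0, 0]
    - [20, 0, 0, -14, 0, 0, 0]
    - [20, 0, 15, 0, 0, 0, 0]
    - [20, 0, 35, 0, 0, 0, 0]
    - [20, 0, 40, 0, 0, 0, 0]
    - [20, 0, 40, 0, 0, 0, 0]
    - [20, 0, 20, 0, 0, 0, 0]
    - [20, 0, 0, 0, 0, 0, 0]

```text
time: 8.6
tool_pos: [673.3, 55.7, 213.0]
tcp_rot: [180.0, 30.2, 24.5]
ft_force: [-0.4, -0.5, -4.1]
finger_gap: 27.1
```

```bash
cat >> h.py <<'E'
cy=np.array([.403,.915,0]); cy/=np.linalg.norm(cy); cx=np.array([cy[1],-cy[0],0]); seat=np.array([550.,-192,15])
V=frame([0,0,-1],-cy)
E
python3 - <<'E'
from h import *
s=sense();print(s["joint_pos"],s["ft_force"],s["finger_gap"]); p=s["tool_pos"]
rows([p[0]-45,p[1]-150,270],V); 
E
```

```text
[  5.87024875  57.77498571  21.19687392 -11.99966575 129.31133577
  66.12421391] [-0.38933034 -0.45410609 -4.138993  ] 27.07275102457207
n 8 rotvec/row [0.028 0.062 0.103] total shift tool axes [-117.8  117.9    2.7]
[-15.0, 15.0, 0.0]
[-13.0, 16.0, -1.0]
[-11.0, 17.0, -2.0]
[-9.0, 18.0, -3.0]
[-7.0, 19.0, -4.0]
[-5.0, 20.0, -5.0]
[-2.0, 20.0, -6.0]
[-0.0, 20.0, -7.0]
```

>>> servo_tool:
  motion:
    - [20, -15, 15, 0, 0.028, 0.062, 0.103]
    - [20, -13, 16, -1, 0.028, 0.062, 0.103]
    - [20, -11, 17, -2, 0.028, 0.062, 0.103]
    - [20, -9, 18, -3, 0.028, 0.062, 0.103]
    - [20, -7, 19, -4, 0.028, 0.062, 0.103]
    - [20, -5, 20, -5, 0.028, 0.062, 0.103]
    - [20, -2, 20, -6, 0.028, 0.062, 0.103]
    - [20, 0, 20, -7, 0.028, 0.062, 0.103]
    - [20, 0, 0, 0, 0, 0, 0]

```text
time: 9.5
tool_pos: [614.7, -98.6, 244.3]
tcp_rot: [179.8, 0.6, -25.9]
ft_force: [-0.0, 0.2, -2.2]
finger_gap: 27.2
```

```bash
python3 - <<'E'
from h import *
s=sense();print(s["joint_pos"],s["ft_force"],s["finger_gap"],s["tool_pos"]); p=s["tool_pos"]
rows([*(seat-9*cy)[:2],250],V); 
E
```

```text
[-1.38055420e+01  1.08393482e+01  7.63460135e+01 -3.18089217e-02
  9.34841530e+01  1.02117986e+02] [-0.04485456  0.22912941 -2.22795361] 27.157263103289235 [614.71120814 -98.55688703 244.29113969]
n 4 rotvec/row [ 0.001  0.003 -0.009] total shift tool axes [-17.1 121.3  -5.2]
[-4.0, 30.0, -1.0]
[-5.0, 30.0, -1.0]
[-5.0, 30.0, -1.0]
[-5.0, 30.0, -1.0]
```

>>> servo_tool:
  motion:
    - [20, -4, 15, 0, 0, 0, -0.01]
    - [20, -4, 30, 0, 0, 0, -0.01]
    - [20, -4, 30, 0, 0, 0, -0.01]
    - [20, -4, 30, 0, 0, 0, 0]
    - [20, -4, 18, 0, 0, 0, 0]
    - [20, 0, 0, 0, 0, 0, 0]
    - [20, 0, 0, 0, 0, 0, 0]

```text
time: 10.2
tool_pos: [536.7, -199.1, 236.5]
tcp_rot: [179.9, 1.5, -23.5]
ft_force: [-0.4, 0.2, -3.5]
finger_gap: 27.2
```

```bash
python3 - <<'E'
from h import *
s=sense();print(s["joint_pos"],s["ft_force"],s["finger_gap"],s["tool_pos"],s["tcp_rot"]); p=s["tool_pos"]
rows([*(seat-9*cy)[:2],250],V)
s=snapshot("side");t=snapshot("top");cv2.imwrite("pics/s6.png",s);cv2.imwrite("pics/t6.png",t)
a=cv2.resize(s[60:240,280:420],None,fx=3.3,fy=3.3,interpolation=2); a=np.clip(a*1.4,0,255).astype(np.uint8)
b=cv2.resize(t[150:270,355:475],None,fx=2.7,fy=2.7,interpolation=2); b=np.clip(b*1.8,0,255).astype(np.uint8)
q=proj("side",p);print(q);cv2.circle(a,tuple(int(v) for v in (q-[280,60])*3.3),4,(0,0,255),1)
q=proj("top",p);print(q);cv2.circle(b,tuple(int(v) for v in (q-[355,150])*2.7),4,(0,0,255),1)
o=np.zeros((600,800,3),np.uint8);o[:a.shape[0],:a.shape[1]]=a;o[:b.shape[0],470:470+b.shape[1]]=b;cv2.imwrite("pics/c6.png",o)
E
```

```text
[-25.38150409   4.00099544  84.58439884  -0.14516304  92.88088367
  88.15421176] [-0.419415    0.18649444 -3.49631124] 27.196890823487635 [ 536.68834005 -199.08180481  236.51393358] [179.90214704   1.47018348 -23.54241199]
n 1 rotvec/row [0.002 0.026 0.004] total shift tool axes [  9.   -2.8 -13.7]
[348.06163733 141.35892165]
[404.34694739 202.66787099]
```

View pics/c6.png

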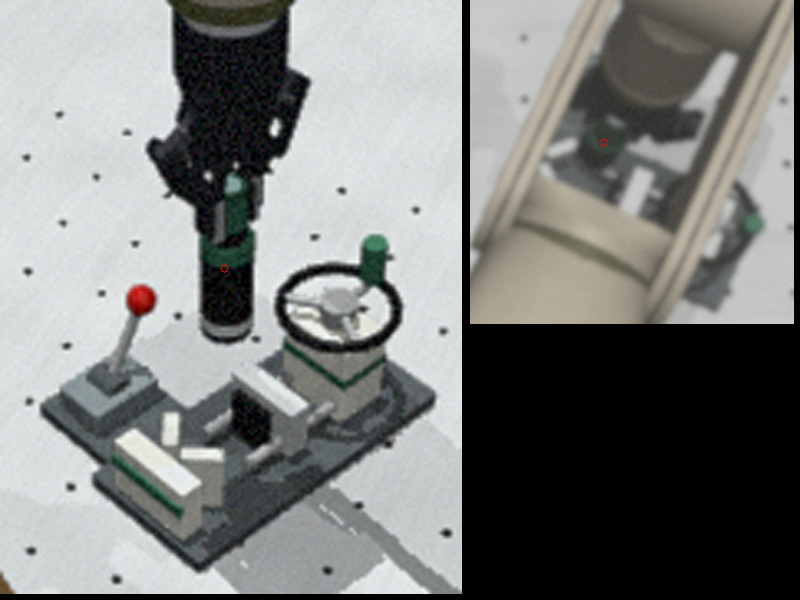

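```bash
python3 - <<'E'
from h import *
np.set_printoptions(precision=1,suppress=True)
S=lambda x,y:(280+x/3.3,60+y/3.3)
p=pose()[0]
c,d=ray("side",*S(226,321)); k=((p-c)[:2]@d[:2])/(d[:2]@d[:2]); q=c+k*d; print("foot on ray near tcp xy",q)
t=cv2.imread("pics/t6.png")
hub=onz("side",S(340,303),116);A=onz("side",S(200,560),15);B=onz("side",S(93,477),15);C=onz("side",S(436,397),15)
print("hub",hub,A,B,C,np.linalg.norm(A-B),np.linalg.norm(A-C))
y=(A-C)/np.linalg.norm(A-C);x=np.array([y[1],-y[0],0]);print("cy",y,(B-A)/130)
print("seat",A+65*x-65*y,B-65*x-65*y,C+65*x+215*y,hub+150*y)
b=onz("side",S(141,299),107);print("ball",b,"rel seat in clamp",(b-seat)@cx,(b-seat)@cy)
cr=onz("side",S(374,243),153);print("crank top",cr,"rel wheel",(cr-(seat-150*cy))@cx,(cr-(seat-150*cy))@cy)
E
```

```text
foot on ray near tcp xy [ 534.4 -199.8  185.5]
hub [ 484.2 -326.3  116. ] [ 515.3 -110.2   15. ] [ 629.5 -157.    15. ] [ 400.2 -355.6   15. ] 123.34093298873451 271.1006503247377
cy [0.4 0.9 0. ] [ 0.9 -0.4  0. ]
seat [ 546.6 -196.7   15. ] [ 543.  -188.2   15. ] [ 550.3 -188.6   15. ] [ 548.  -190.5  116. ]
ball [ 638.1 -276.2  107. ] rel seat in clamp 114.53256020956879 -41.51647479276254
crank top [ 471.9 -364.5  153. ] rel wheel -1.9015691004811497 -39.34992196117635
```

```bash
cat >> h.py <<'E'
cy=np.array([.414,.910,0]); cy/=np.linalg.norm(cy); cx=np.array([cy[1],-cy[0],0]); seat=np.array([548.,-190.5,15])
V=frame([0,0,-1],-cy)
def st(P,R,**k):
    s=sense(); print(s["time"],s["tool_pos"].round(1),s["tcp_rot"].round(1),"F",s["ft_force"].round(1),"gap",round(s["finger_gap"],1),"j",s["joint_pos"].round(0)); rows(P,R,**k)
E
python3 - <<'E'
from h import *
st([544.7,-197.8,110],V)
E
```

```text
10.3 [ 537.1 -198.8  236.6] [179.9   1.5 -23.5] F [ 0.8 -0.  -2.3] gap 27.2 j [-25.   4.  85.  -0.  93.  88.]
n 4 rotvec/row [0.001 0.006 0.004] total shift tool axes [  9.8  -4.2 126.4]
[2.0, -1.0, 32.0]
[2.0, -1.0, 32.0]
[2.0, -1.0, 32.0]
[2.0, -1.0, 32.0]
```

>>> servo_tool:
  motion:
    - [20, 3, -1, 20, 0.001, 0.008, 0.004]
    - [20, 3, -1, 25, 0.001, 0.008, 0.004]
    - [20, 3, -1, 25, 0.001, 0.008, 0.004]
    - [20, 1, -1, 20, 0, 0.005, 0.004]
    - [20, 0, 0, 10, 0, 0, 0]
    - [20, 0, 0, 0, 0, 0, 0]
    - [20, 0, 0, 0, 0, 0, 0]

```text
time: 11.0
tool_pos: [551.4, -191.9, 133.9]
tcp_rot: [-179.8, -0.3, -23.8]
ft_force: [-0.5, 0.4, -2.9]
finger_gap: 27.1
```

```bash
python3 - <<'E'
from h import *
st([544.7,-197.8,85],V)
E
```

```text
11.0 [ 551.4 -191.9  133.9] [-179.8   -0.3  -23.8] F [-0.5  0.4 -2.9] gap 27.1 j [-24.   7.  93.   0.  81.  89.]
n 2 rotvec/row [-0.001 -0.003  0.005] total shift tool axes [-4.   8.3 48.9]
```

>>> servo_tool:
  motion:
    - [20, -3, 5, 0, 0, -0.003, 0.004]
    - [20, -2, 4, 0, 0, -0.003, 0.004]
    - [20, 0, 0, 0, 0, 0, 0]
    - [20, 0, 0, 20, 0, 0, 0]
    - [20, 0, 0, 15, 0, 0, 0]
    - [20, 0, 0, 0, 0, 0, 0]
    - [20, 0, 0, 0, 0, 0, 0]

```text
time: 11.7
tool_pos: [546.0, -200.9, 104.4]
tcp_rot: [-179.9, -0.5, -24.4]
ft_force: [0.4, -0.1, -2.5]
finger_gap: 27.0
```

```bash
python3 - <<'E'
from h import *
st([544.7,-197.8,75],V)
s=snapshot("side");cv2.imwrite("pics/s7.png",s)
a=cv2.resize(s[100:240,280:420],None,fx=4.2,fy=4.2,interpolation=2); cv2.imwrite("pics/c7.png",np.clip(a*1.4,0,255).astype(np.uint8))
E
```

```text
11.7 [ 546.  -200.9  104.4] [-179.9   -0.5  -24.4] F [ 0.4 -0.1 -2.5] gap 27.0 j [-25.   8.  95.   0.  77.  89.]
n 1 rotvec/row [-0.002 -0.009  0.002] total shift tool axes [-2.8 -2.2 29.4]
```

View pics/c7.png

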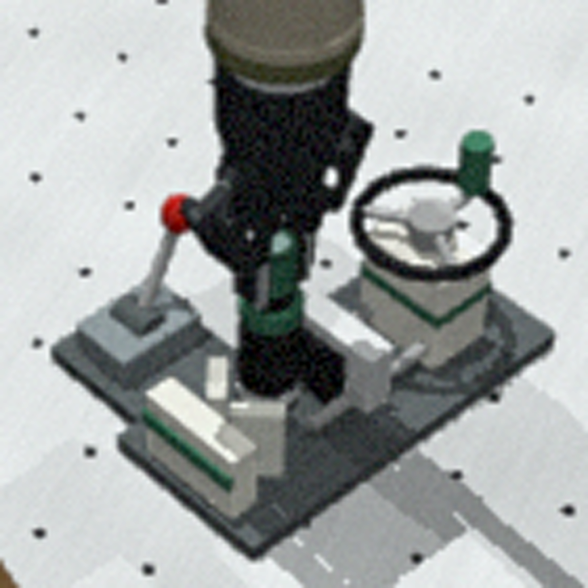

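>>> servo_tool:
  motion:
    - [20, -2, -2, 8, 0, -0.008, 0]
    - [20, -1, -1, 8, 0, 0, 0]
    - [20, 0, 0, 8, 0, 0, 0]
    - [20, 0, 0, 0, 0, 0, 0]
    - [20, 0, 0, 0, 0, 0, 0]

```text
time: 12.25
tool_pos: [545.3, -196.7, 79.5]
tcp_rot: [-179.9, -0.1, -24.4]
ft_force: [-0.3, 0.5, -2.8]
finger_gap: 26.9
```

```bash
python3 - <<'E'
from h import *
st([544.7,-197.8,66],V)
E
```

```text
12.25 [ 545.3 -196.7   79.5] [-1.799e+02 -1.000e-01 -2.440e+01] F [-0.3  0.5 -2.8] gap 26.9 j [-25.   9.  96.   0.  75.  89.]
n 1 rotvec/row [-0.003 -0.002  0.002] total shift tool axes [-0.1  1.3 13.5]
```

Foot should be near 28 mm; feel for contact.

>>> servo_tool:
  motion:
    - [20, 0, 1, 5, 0, 0, 0]
    - [20, 0, 0, 5, 0, 0, 0]
    - [20, 0, 0, 0, 0, 0, 0]

```text
time: 12.55
tool_pos: [547.5, -198.2, 72.5]
tcp_rot: [-179.8, -0.4, -24.4]
ft_force: [0.4, -0.2, -3.2]
finger_gap: 27.4
```

>>> servo_tool:
  motion:
    - [20, 0, 0, 3, 0, 0, 0]
    - [20, 0, 0, 0, 0, 0, 0]

```text
time: 12.75
tool_pos: [549.6, -199.1, 72.5]
tcp_rot: [-179.8, -0.7, -24.4]
ft_force: [-0.0, 0.1, -3.1]
finger_gap: 27.0
```

>>> servo_tool:
  motion:
    - [20, 0, 0, 3, 0, 0, 0]
    - [20, 0, 0, 0, 0, 0, 0]

```text
time: 12.95
tool_pos: [551.6, -200.1, 72.2]
tcp_rot: [-179.8, -1.0, -24.4]
ft_force: [-1.0, -1.3, -3.3]
finger_gap: 26.9
```

```bash
python3 - <<'E'
from h import *
st([544.7,-197.8,66],V);s=sense();print(s["joint_efforts"].round(1),s["qd"].round(2),s["joint_pos"].round(2))
E
```

```text
12.95 [ 551.6 -200.1   72.2] [-179.8   -1.   -24.4] F [-1.  -1.3 -3.3] gap 26.9 j [-25.  10.  96.   0.  73.  89.]
n 1 rotvec/row [-0.004 -0.017  0.002] total shift tool axes [-7.4  0.8  6. ]
[  0.  -58.3 -49.4   0.   -0.1   0. ] [-0.05 -0.3  -0.28  0.09  0.09  0.06] [-25.09   9.52  96.07   0.22  73.43  89.2 ]
```

>>> servo_tool:
  motion:
    - [20, 0, 0, 0, 0, 0, 0]
    - [20, 0, 0, 0, 0, 0, 0]

```text
time: 13.15
tool_pos: [551.7, -200.2, 71.8]
tcp_rot: [-179.8, -1.0, -24.4]
ft_force: [1.4, 0.3, 3.0]
finger_gap: 27.2
```

```bash
python3 - <<'E'
from h import *
st([544.7,-197.8,66],V);s=sense();print(s["joint_efforts"].round(1),s["qd"].round(2),s["joint_pos"].round(2))
E
```

```text
13.15 [ 551.7 -200.2   71.8] [-179.8   -1.   -24.4] F [1.4 0.3 3. ] gap 27.2 j [-25.  10.  96.   0.  73.  89.]
n 1 rotvec/row [-0.004 -0.017  0.002] total shift tool axes [-7.4  0.7  5.7]
[ -0.3 -54.2 -45.6  -0.1  -0.1  -0. ] [-0.05  0.    0.02  0.02 -0.09 -0.1 ] [-25.1    9.54  96.09   0.23  73.39  89.2 ]
```

>>> servo_tool:
  motion:
    - [20, -8, 0, -8, 0, -0.02, 0]
    - [20, 0, 0, 0, 0, 0, 0]
    - [20, 0, 0, 0, 0, 0, 0]

```text
time: 13.45
tool_pos: [542.7, -196.3, 77.2]
tcp_rot: [-179.8, 0.4, -24.4]
ft_force: [0.6, -0.5, -2.6]
finger_gap: 27.0
```

```bash
python3 - <<'E'
from h import *
st([544.7,-197.8,72],V)
E
```

```text
13.45 [ 542.7 -196.3   77.2] [-179.8    0.4  -24.4] F [ 0.6 -0.5 -2.6] gap 27.0 j [-25.   9.  96.   0.  75.  89.]
n 1 rotvec/row [-0.003  0.006  0.002] total shift tool axes [2.5 0.6 5.2]
```

>>> servo_tool:
  motion:
    - [20, 0, 1, 5, 0, 0.003, 0]
    - [20, 0, 0, 0, 0, 0, 0]
    - [20, 0, 0, 2, 0, 0, 0]
    - [20, 0, 0, 0, 0, 0, 0]

```text
time: 13.85
tool_pos: [544.2, -198.1, 71.8]
tcp_rot: [-179.8, -0.1, -24.4]
ft_force: [0.1, -0.4, -3.4]
finger_gap: 27.2
```

```bash
python3 - <<'E'
from h import *
st([544.7,-197.8,72],V);s=sense();print(s["joint_efforts"].round(1))
E
```

```text
13.85 [ 544.2 -198.1   71.8] [-1.798e+02 -1.000e-01 -2.440e+01] F [ 0.1 -0.4 -3.4] gap 27.2 j [-25.   9.  96.   0.  74.  89.]
n 1 rotvec/row [-0.004 -0.002  0.002] total shift tool axes [ 0.4 -0.5 -0.2]
[  0.  -57.9 -49.1   0.1   0.1   0. ]
```

Position right; feel the last mm.

>>> servo_tool:
  motion:
    - [20, -1, 0, 3, 0, 0, 0]
    - [20, 0, 0, 0, 0, 0, 0]

```text
time: 14.05
tool_pos: [545.6, -198.7, 71.8]
tcp_rot: [-179.8, -0.4, -24.4]
ft_force: [0.2, -0.1, -2.7]
finger_gap: 27.1
```

>>> servo_tool:
  motion:
    - [20, -1, 0, 3, 0, 0, 0]
    - [20, 0, 0, 0, 0, 0, 0]

```text
time: 14.25
tool_pos: [546.9, -199.3, 71.6]
tcp_rot: [-179.8, -0.8, -24.4]
ft_force: [-0.2, 0.0, -3.0]
finger_gap: 27.4
```

>>> servo_tool:
  motion:
    - [20, -4, 0, 6, 0, -0.016, 0]
    - [20, 0, 0, 0, 0, 0, 0]
    - [20, 0, 0, 0, 0, 0, 0]

```text
time: 14.55
tool_pos: [548.4, -200.2, 71.8]
tcp_rot: [-179.8, -0.5, -24.4]
ft_force: [0.0, 0.7, -3.2]
finger_gap: 26.9
```

```bash
python3 - <<'E'
from h import *
st([544.7,-197.8,72],V);s=sense();print(s["joint_efforts"].round(1))
E
```

```text
14.55 [ 548.4 -200.2   71.8] [-179.8   -0.5  -24.4] F [ 0.   0.7 -3.2] gap 26.9 j [-25.  10.  96.   0.  74.  89.]
n 1 rotvec/row [-0.003 -0.009  0.002] total shift tool axes [-4.4 -0.6 -0.2]
[  0.  -58.4 -49.5   0.   -0.1   0. ]
```

>>> servo_tool:
  motion:
    - [20, -6, 0, -4, 0, -0.01, 0]
    - [20, 0, 0, 0, 0, 0, 0]
    - [20, -1, 0, 5, 0, 0, 0]

```text
time: 14.85
tool_pos: [540.9, -196.8, 70.5]
tcp_rot: [-179.8, 0.2, -24.3]
ft_force: [-6.6, 3.0, 44.2]
finger_gap: 27.2
```

```bash
python3 - <<'E'
from h import *
st([544.7,-197.8,72],V);s=sense();print(s["joint_efforts"].round(1))
E
```

```text
14.85 [ 540.9 -196.8   70.5] [-179.8    0.2  -24.3] F [-6.6  3.  44.2] gap 27.2 j [-25.   9.  97.   0.  74.  89.]
n 1 rotvec/row [-0.003  0.003  0.002] total shift tool axes [ 3.9 -0.7 -1.5]
[ -0.3 -30.9 -28.1   0.2  -2.9  -0. ]
```

>>> servo_tool:
  motion:
    - [20, 0, 0, 0, 0, 0, 0]
    - [20, 0, 0, 0, 0, 0, 0]

```text
time: 15.05
tool_pos: [541.0, -196.9, 70.7]
tcp_rot: [-179.8, 0.1, -24.4]
ft_force: [-1.3, 1.3, 0.7]
finger_gap: 27.0
```

>>> servo_tool:
  motion:
    - [45, 0, 0, 0, 0, 0, 0]
    - [45, 0, 0, 0, 0, 0, 0]
    - [60, 0, 0, 0, 0, 0, 0]
    - [60, 0, 0, 0, 0, 0, 0]

```text
time: 15.45
tool_pos: [540.2, -196.5, 69.2]
tcp_rot: [-179.8, 0.3, -24.4]
ft_force: [-0.2, 0.7, 0.3]
finger_gap: 60.2
```

```bash
python3 - <<'E'
from h import *
st([544.7,-197.8,240],V);cv2.imwrite("pics/s8.png",snapshot("side"))
E
```

```text
15.45 [ 540.2 -196.5   69.2] [-179.8    0.3  -24.4] F [-0.2  0.7  0.3] gap 60.2 j [-25.   9.  97.   0.  74.  89.]
n 5 rotvec/row [-0.001  0.001  0.   ] total shift tool axes [   3.9   -1.2 -170.8]
```

>>> servo_tool:
  motion:
    - [60, 1, 0, -12, 0, 0, 0]
    - [60, 1, 0, -20, 0, 0, 0]
    - [60, 1, 0, -25, 0, 0, 0]
    - [60, 0, 0, -30, 0, 0, 0]
    - [60, 0, 0, -35, 0, 0, 0]
    - [60, 0, 0, -35, 0, 0, 0]
    - [60, 0, 0, -30, 0, 0, 0]
    - [60, 0, 0, 0, 0, 0, 0]

```text
time: 16.3
tool_pos: [542.9, -198.5, 268.9]
tcp_rot: [-179.8, 0.2, -24.4]
ft_force: [0.1, -0.3, 0.3]
finger_gap: 60.1
```

```bash
python3 - <<'E'
from h import *
st([544.7,-197.8,240],V)
s=snapshot("side");t=snapshot("top");cv2.imwrite("pics/s9.png",s);cv2.imwrite("pics/t9.png",t)
a=cv2.resize(s[100:240,280:420],None,fx=3.4,fy=3.4,interpolation=2); a=np.clip(a*1.4,0,255).astype(np.uint8)
b=cv2.resize(t[150:270,355:475],None,fx=2.6,fy=2.6,interpolation=2); b=np.clip(b*1.8,0,255).astype(np.uint8)
o=np.zeros((480,800,3),np.uint8);o[:a.shape[0],:a.shape[1]]=a;o[:b.shape[0],480:480+b.shape[1]]=b;cv2.imwrite("pics/c9.png",o)
E
```

```text
16.3 [ 542.9 -198.5  268.9] [-179.8    0.2  -24.4] F [ 0.1 -0.3  0.3] gap 60.1 j [-25.   3.  82.   0.  95.  89.]
n 1 rotvec/row [-0.003  0.004  0.002] total shift tool axes [ 1.4 -1.2 28.9]
```

View pics/c9.png

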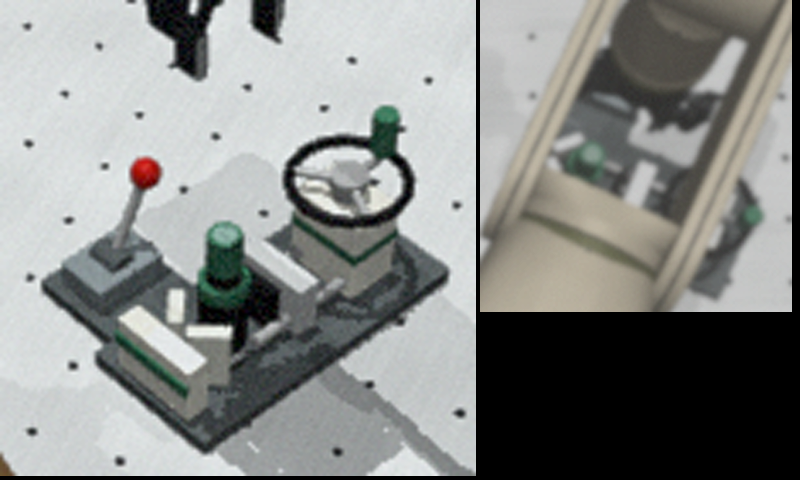

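```bash
python3 - <<'E'
from h import *
np.set_printoptions(precision=1,suppress=True)
S=lambda x,y:(280+x/3.4,100+y/3.4)
p=pose()[0]
for name,uv,k in(("near",S(198,78),1),("far",S(277,40),-1)):
    q=p+k*cy*(30+5); c,d=ray("side",*uv); kk=((q-c)[:2]@d[:2])/(d[:2]@d[:2]); print(name,c+kk*d,"expected xy",q)
top=onz("side",S(226,230),145); print("tube top rel seat (clamp x,y)",(top-seat)@cx,(top-seat)@cy)
print("tube top view",[ (lambda w:((w-seat)@cx,(w-seat)@cy))(onz("top",(355+(592-480)/2.6,150+155/2.6),145))])
cr=np.array([474,-364.5]); st([*cr,200],V)
E
```

```text
near [ 550.2 -168.3  310.9] expected xy [ 556.  -165.9  264.1]
far [ 518.7 -232.5  305.6] expected xy [ 527.  -229.6  264.1]
tube top rel seat (clamp x,y) -1.7344873251782391 -14.980895244601722
tube top view [(np.float64(-3.437216768212904), np.float64(-8.583149050886238))]
16.4 [ 541.5 -197.8  264.1] [-179.8    0.5  -24.4] F [-0.4  1.1 -0.2] gap 59.8 j [-25.   3.  82.   0.  95.  89.]
n 5 rotvec/row [-0.  0.  0.] total shift tool axes [  7.9 179.9  63.5]
```

>>> servo_tool:
  motion:
    - [50, 1, 25, 0, 0, 0, 0]
    - [50, 1, 35, 5, 0, 0, 0]
    - [50, 1, 38, 10, 0, 0, 0]
    - [50, 1, 38, 10, 0, 0, 0]
    - [50, 1, 32, 15, 0, 0, 0]
    - [50, 1, 15, 15, 0, 0, 0]
    - [50, 0, 0, 0, 0, 0, 0]
    - [50, 0, 0, 0, 0, 0, 0]
  force: 30

```text
time: 17.2
tool_pos: [464.7, -366.4, 195.1]
tcp_rot: [-179.5, 1.5, -24.2]
ft_force: [-0.3, 0.1, 0.2]
finger_gap: 49.6
```

```bash
python3 - <<'E'
from h import *
cr=np.array([474,-364.5]); st([*cr,150],V)
s=snapshot("side");t=snapshot("top");cv2.imwrite("pics/s10.png",s);cv2.imwrite("pics/t10.png",t)
print(blobs(s,(60,60,25),(95,255,255),(285,100,430,235)))
E
```

```text
17.2 [ 464.7 -366.4  195.1] [-179.5    1.5  -24.2] F [-0.3  0.1  0.2] gap 49.6 j [-43.   8.  85.   0.  89.  71.]
n 2 rotvec/row [-0.005  0.013  0.003] total shift tool axes [ 8.9 -5.1 45. ]
[(100, [392.7, 138.5], [389, 131, 8, 16]), (60, [380.2, 171.1], [366, 164, 31, 14]), (232, [345.6, 179.5], [338, 166, 17, 25]), (77, [323.9, 206.5], [314, 197, 21, 20])]
```

>>> servo_tool:
  motion:
    - [50, 5, -3, 15, -0.004, 0.013, 0.003]
    - [50, 4, -2, 20, -0.004, 0.013, 0.003]
    - [50, 0, 0, 0, 0, 0, 0]
    - [50, 0, 0, 0, 0, 0, 0]

```text
time: 17.7
tool_pos: [480.0, -361.6, 164.9]
tcp_rot: [180.0, -0.5, -24.1]
ft_force: [0.2, -0.0, 0.6]
finger_gap: 49.8
```

```bash
python3 - <<'E'
from h import *
print(onz("side",(392.7,138.5),135))
cr=np.array([474,-364.5]); st([*cr,88],V)
E
```

```text
[ 472.45715251 -365.80358802  135.        ]
17.7 [ 480.  -361.6  164.9] [180.   -0.5 -24.1] F [ 0.2 -0.   0.6] gap 49.8 j [-42.   8.  88.   0.  84.  72.]
n 2 rotvec/row [ 0.    -0.004  0.003] total shift tool axes [-4.9  5.1 76.8]
```

>>> servo_tool:
  motion:
    - [50, -4, 3, 15, 0, -0.005, 0.002]
    - [50, -3, 2, 15, 0, -0.003, 0]
    - [50, 0, 0, 0, 0, 0, 0]
    - [50, 0, 0, 0, 0, 0, 0]

```text
time: 18.1
tool_pos: [472.3, -363.6, 135.2]
tcp_rot: [179.9, -0.1, -24.1]
ft_force: [-0.0, -0.3, -0.2]
finger_gap: 50.0
```

```bash
python3 - <<'E'
from h import *
cr=np.array([474,-364.5]); st([*cr,88],V)
E
```

```text
18.1 [ 472.3 -363.6  135.2] [ 1.799e+02 -1.000e-01 -2.410e+01] F [-0.  -0.3 -0.2] gap 50.0 j [-43.   9.  90.  -0.  81.  72.]
n 2 rotvec/row [ 0.001 -0.001  0.003] total shift tool axes [ 1.8  0.  47.2]
```

>>> servo_tool:
  motion:
    - [50, 0, 0, 15, 0, 0, 0]
    - [50, 0, 0, 16, 0, 0, 0]
    - [50, -1, 0, 12, 0, 0, 0]
    - [50, 0, 0, 0, 0, 0, 0]
    - [50, 0, 0, 0, 0, 0, 0]

```text
time: 18.6
tool_pos: [470.7, -363.2, 87.5]
tcp_rot: [180.0, -0.1, -24.2]
ft_force: [0.4, -0.1, 0.3]
finger_gap: 50.1
```

```bash
python3 - <<'E'
from h import *
cr=np.array([474,-364.5]); st([*cr,88],V)
E
```

```text
18.6 [ 470.7 -363.2   87.5] [ 1.80e+02 -1.00e-01 -2.42e+01] F [ 0.4 -0.1  0.3] gap 50.1 j [-43.  11.  93.  -0.  76.  72.]
n 1 rotvec/row [ 0.001 -0.001  0.005] total shift tool axes [ 3.6 -0.2 -0.5]
```

Centred to 3 mm, no contact; close.

>>> servo_tool:
  motion:
    - [50, 4, 0, 0, 0, 0, 0]
    - [10, 0, 0, 0, 0, 0, 0]
    - [10, 0, 0, 0, 0, 0, 0]
    - [10, 0, 0, 0, 0, 0, 0]
    - [10, 0, 0, 0, 0, 0, 0]
    - [10, 0, 0, 0, 0, 0, 0]
  force: 25

```text
time: 19.2
tool_pos: [475.1, -365.8, 88.6]
tcp_rot: [179.9, -0.1, -24.2]
ft_force: [0.5, -1.5, -2.5]
finger_gap: 21.3
```

```bash
python3 - <<'E'
from h import *
cr=np.array([474,-364.5]); st([*cr,88],V)
w=(seat-150*cy)[:2]; p=pose()[0][:2]-w; print("rel wheel clamp",p@cx[:2],p@cy[:2],"r",np.hypot(*p))
E
```

```text
19.2 [ 475.1 -365.8   88.6] [ 1.799e+02 -1.000e-01 -2.420e+01] F [ 0.5 -1.5 -2.5] gap 21.3 j [-42.  11.  92.  -0.  76.  72.]
n 1 rotvec/row [ 0.002 -0.002  0.005] total shift tool axes [-1.6 -0.7  0.6]
rel wheel clamp 6.292096052521759 -39.75890936916471 r 40.25371221340478
```

```bash
cat >> h.py <<'E'
w=(seat-150*cy)[:2]
def crank(d=.3,n=10,w=w,zt=88.5):
    s=sense(); p=s["tool_pos"]; r=p[:2]-w; X,Y=r@cx[:2],-r@cy[:2]; th=np.arctan2(Y,X)
    print(s["time"],"th",th.round(3),"r",np.hypot(X,Y).round(1),"z",p[2].round(1),s["tcp_rot"].round(1),"F",s["ft_force"].round(1),s["finger_gap"].round(1),p.round(1))
    rv=(pose()[1].inv()*V).as_rotvec(); print("rot fix",rv.round(3))
    q=np.array([X,Y])
    for i in range(n):
        g=40*np.array([np.cos(th+d*(i+1)),np.sin(th+d*(i+1))]); print((g-q).round(1).tolist()); q=g
E
python3 -c "
from h import *
crank(.25,8)"
```

```text
Traceback (most recent call last):
  File "h.py", line 40, in crank
    print(s["time"],"th",th.round(3),"r",np.hypot(X,Y).round(1),"z",p[2].round(1),s["tcp_rot"].round(1),"F",s["ft_force"].round(1),s["finger_gap"].round(1),p.round(1))
                                                                                                                                   ^^^^^^^^^^^^^^^^^^^^^
AttributeError: 'float' object has no attribute 'round'
```

```bash
sed -i 's/s\["finger_gap"\].round(1),p.round/round(s["finger_gap"],1),p.round/' h.py; python3 -c "
from h import *
crank(.25,8)"
```

```text
19.2 th 1.414 r 40.3 z 88.6 [ 1.799e+02 -1.000e-01 -2.420e+01] F [ 0.5 -1.5 -2.5] 21.3 [ 475.1 -365.8   88.6]
rot fix [ 0.002 -0.002  0.005]
[-10.0, 0.1]
[-9.7, -2.2]
[-8.9, -4.5]
[-7.5, -6.6]
[-5.7, -8.2]
[-3.4, -9.4]
[-1.0, -9.9]
[1.5, -9.9]
```

>>> servo_tool:
  motion:
    - [10, -10, 0, 0, 0, 0, 0]
    - [10, -9.7, -2.2, 0, 0, 0, 0]
    - [10, -8.9, -4.5, 0, 0, 0, 0]
    - [10, -7.5, -6.6, 0, 0, 0, 0]
    - [10, 0, 0, 0, 0, 0, 0]

```text
time: 19.7
tool_pos: [450.2, -333.4, 88.6]
tcp_rot: [-179.7, -0.6, -24.1]
ft_force: [3.0, 0.8, -4.6]
finger_gap: 20.7
```

```bash
python3 -c "
from h import *
crank(.25,10)"
```

```text
19.7 th 2.538 r 36.2 z 88.6 [-179.7   -0.6  -24.1] F [ 3.   0.8 -4.6] 20.7 [ 450.2 -333.4   88.6]
rot fix [-0.006 -0.01   0.007]
[-7.7, -6.7]
[-2.3, -9.7]
[0.2, -10.0]
[2.7, -9.6]
[5.0, -8.7]
[6.9, -7.2]
[8.5, -5.2]
[9.5, -2.9]
[10.0, -0.5]
[9.8, 2.0]
```

```bash
sed -i 's/^w=.*/w=np.array([489.5,-328.3])/' h.py; python3 -c "
from h import *
crank(.25,10)"
```

```text
19.7 th 2.585 r 39.6 z 88.6 [-179.7   -0.6  -24.1] F [ 3.   0.8 -4.6] 20.7 [ 450.2 -333.4   88.6]
rot fix [-0.006 -0.01   0.007]
[-4.5, -8.8]
[-1.8, -9.8]
[0.7, -10.0]
[3.1, -9.5]
[5.4, -8.4]
[7.3, -6.8]
[8.7, -4.8]
[9.7, -2.5]
[10.0, -0.0]
[9.7, 2.4]
```

>>> servo_tool:
  motion:
    - [10, -4.5, -8.8, 0, -0.003, -0.005, 0.003]
    - [10, -1.8, -9.8, 0, -0.003, -0.005, 0.003]
    - [10, 0.7, -10, 0, 0, 0, 0]
    - [10, 3.1, -9.5, 0, 0, 0, 0]
    - [10, 5.4, -8.4, 0, 0, 0, 0]
    - [10, 7.3, -6.8, 0, 0, 0, 0]
    - [10, 0, 0, 0, 0, 0, 0]

```text
time: 20.4
tool_pos: [481.0, -289.7, 88.6]
tcp_rot: [179.6, -0.6, -24.5]
ft_force: [3.3, -3.3, -4.1]
finger_gap: 21.4
```

```bash
python3 -c "
from h import *
crank(.25,10)"
```

```text
20.4 th -2.215 r 39.5 z 88.6 [179.6  -0.6 -24.5] F [ 3.3 -3.3 -4.1] 21.4 [ 481.  -289.7   88.6]
rot fix [ 0.007 -0.01  -0.001]
[8.4, -5.4]
[9.6, -2.7]
[10.0, -0.2]
[9.7, 2.3]
[8.8, 4.6]
[7.4, 6.7]
[5.6, 8.3]
[3.3, 9.4]
[0.9, 9.9]
[-1.6, 9.8]
```

>>> servo_tool:
  motion:
    - [10, 8.4, -5.4, 0, 0.003, -0.005, 0]
    - [10, 9.6, -2.7, 0, 0.003, -0.005, 0]
    - [10, 10, -0.2, 0, 0, 0, 0]
    - [10, 9.7, 2.3, 0, 0, 0, 0]
    - [10, 8.8, 4.6, 0, 0, 0, 0]
    - [10, 7.4, 6.7, 0, 0, 0, 0]
    - [10, 5.6, 8.3, 0, 0, 0, 0]
    - [10, 0, 0, 0, 0, 0, 0]

```text
time: 21.2
tool_pos: [529.3, -328.8, 88.6]
tcp_rot: [179.9, 0.3, -24.5]
ft_force: [-3.9, -1.2, 2.2]
finger_gap: 21.0
```

```bash
python3 -c "
from h import *
crank(.25,10)"
```

```text
21.2 th -0.414 r 39.8 z 88.6 [179.9   0.3 -24.5] F [-3.9 -1.2  2.2] 21.0 [ 529.3 -328.8   88.6]
rot fix [ 0.002  0.006 -0.001]
[3.0, 9.5]
[0.4, 10.0]
[-2.1, 9.8]
[-4.4, 8.9]
[-6.5, 7.6]
[-8.2, 5.7]
[-9.3, 3.5]
[-9.9, 1.1]
[-9.9, -1.4]
[-9.2, -3.8]
```

>>> servo_tool:
  motion:
    - [10, 3, 9.5, 0, 0, 0.004, 0]
    - [10, 0.4, 10, 0, 0, 0, 0]
    - [10, -2.1, 9.8, 0, 0, 0, 0]
    - [10, -4.4, 8.9, 0, 0, 0, 0]
    - [10, -6.5, 7.6, 0, 0, 0, 0]
    - [10, -8.2, 5.7, 0, 0, 0, 0]
    - [10, 0, 0, 0, 0, 0, 0]

```text
time: 21.9
tool_pos: [489.7, -368.3, 88.6]
tcp_rot: [-179.6, 0.2, -24.5]
ft_force: [-1.6, 5.5, 1.4]
finger_gap: 21.3
```

```bash
python3 -c "
from h import *
crank(.25,10)
cv2.imwrite('pics/s11.png',snapshot('side'))"
```

```text
21.9 th 1.139 r 40.0 z 88.6 [-179.6    0.2  -24.5] F [-1.6  5.5  1.4] 21.3 [ 489.7 -368.3   88.6]
rot fix [-0.006  0.003 -0.001]
[-9.5, 3.0]
[-10.0, 0.6]
[-9.8, -1.9]
[-9.0, -4.3]
[-7.7, -6.4]
[-5.9, -8.1]
[-3.7, -9.3]
[-1.3, -9.9]
[1.2, -9.9]
[3.6, -9.3]
```

>>> servo_tool:
  motion:
    - [10, -9.5, 3, 0, -0.003, 0.002, 0]
    - [10, -10, 0.6, 0, -0.003, 0, 0]
    - [10, -9.8, -1.9, 0, 0, 0, 0]
    - [10, -9, -4.3, 0, 0, 0, 0]
    - [10, -7.7, -6.4, 0, 0, 0, 0]
    - [10, -5.9, -8.1, 0, 0, 0, 0]
    - [10, 0, 0, 0, 0, 0, 0]

```text
time: 22.65
tool_pos: [449.9, -330.9, 88.6]
tcp_rot: [-179.9, -0.6, -24.6]
ft_force: [5.6, 1.7, -5.3]
finger_gap: 20.6
```

```bash
python3 -c "
from h import *
crank(.25,6)"
```

```text
22.65 th 2.649 r 39.7 z 88.6 [-179.9   -0.6  -24.6] F [ 5.6  1.7 -5.3] 20.6 [ 449.9 -330.9   88.6]
rot fix [-0.001 -0.01  -0.002]
[-3.8, -9.2]
[-1.2, -9.9]
[1.3, -9.9]
[3.7, -9.3]
[5.9, -8.0]
[7.7, -6.3]
```

>>> servo_tool:
  motion:
    - [10, -3.8, -9.2, 0, 0, -0.005, 0]
    - [10, -1.2, -9.9, 0, 0, -0.005, 0]
    - [10, 1.3, -9.9, 0, 0, 0, 0]
    - [10, 3.7, -9.3, 0, 0, 0, 0]
    - [10, 0, 0, 0, 0, 0, 0]

```text
time: 23.15
tool_pos: [466.3, -295.9, 88.7]
tcp_rot: [179.8, -0.1, -24.6]
ft_force: [4.8, -3.8, -6.1]
finger_gap: 21.2
```

```bash
python3 -c "
from h import *
crank(.25,3)
S=snapshot('side');cv2.imwrite('pics/s12.png',S)
for f in ('s9','s11'):
  print(f,[b for b in blobs(cv2.imread(f'pics/{f}.png'),(60,60,25),(95,255,255),(330,150,365,200))])
print([b for b in blobs(S,(60,60,25),(95,255,255),(330,150,365,200))])
p=(seat+[0,0,130]);print('seated top at',proj('side',p),'9mm before',proj('side',p-9*cy))"
```

```text
23.15 th -2.618 r 39.9 z 88.7 [ 1.798e+02 -1.000e-01 -2.460e+01] F [ 4.8 -3.8 -6.1] 21.2 [ 466.3 -295.9   88.7]
rot fix [ 0.004 -0.002 -0.003]
[5.9, -8.0]
[7.8, -6.2]
[9.1, -4.1]
s9 [(247, [345.5, 179.4], [338, 165, 17, 26])]
s11 [(231, [345.1, 179.8], [337, 166, 16, 25])]
[(231, [341.3, 179.7], [334, 166, 16, 26])]
seated top at [341.65713538 170.08811127] 9mm before [344.27009161 168.40522021]
```

>>> servo_tool:
  motion:
    - [10, 0, 0, 0, 0, 0, 0]
    - [45, 0, 0, 0, 0, 0, 0]
    - [45, 0, 0, 0, 0, 0, 0]
    - [45, 0, 0, -12, 0, 0, 0]
    - [45, 0, 0, -25, 0, 0, 0]
    - [45, 0, 0, -30, 0, 0, 0]
    - [45, 0, 0, -30, 0, 0, 0]
    - [45, 0, 0, -30, 0, 0, 0]
    - [45, 0, 0, -20, 0, 0, 0]
    - [45, 0, 0, 0, 0, 0, 0]

```text
time: 24.2
tool_pos: [465.2, -294.0, 247.7]
tcp_rot: [179.9, -0.0, -24.7]
ft_force: [0.4, -0.2, 1.1]
finger_gap: 45.1
```

```bash
python3 -c "
from h import *
crank(.25,1)
s=snapshot('side');t=snapshot('top');cv2.imwrite('pics/s13.png',s);cv2.imwrite('pics/t13.png',t)
a=cv2.resize(s[110:240,280:420],None,fx=3.4,fy=3.4,interpolation=2); a=np.clip(a*1.4,0,255).astype(np.uint8)
b=cv2.resize(t[150:270,355:475],None,fx=2.6,fy=2.6,interpolation=2); b=np.clip(b*1.8,0,255).astype(np.uint8)
o=np.zeros((480,800,3),np.uint8);o[:a.shape[0],:a.shape[1]]=a;o[:b.shape[0],480:480+b.shape[1]]=b;cv2.imwrite('pics/c13.png',o)
print(blobs(s,(60,60,25),(95,255,255),(285,100,430,235)),blobs(s,(0,170,70),(6,255,255),(285,120,415,235)))"
```

```text
24.2 th -2.614 r 42.0 z 247.7 [179.9  -0.  -24.7] F [ 0.4 -0.2  1.1] 45.1 [ 465.2 -294.   247.7]
rot fix [ 0.002 -0.    -0.003]
[7.8, -6.9]
[(108, [386.7, 155.8], [383, 148, 9, 17]), (62, [379.5, 170.8], [366, 164, 31, 14]), (227, [341.3, 179.7], [334, 166, 15, 25]), (78, [324.2, 206.8], [314, 197, 21, 20])] [(40, [322.3, 150.0], [319, 147, 8, 7])]
```

View pics/c13.png

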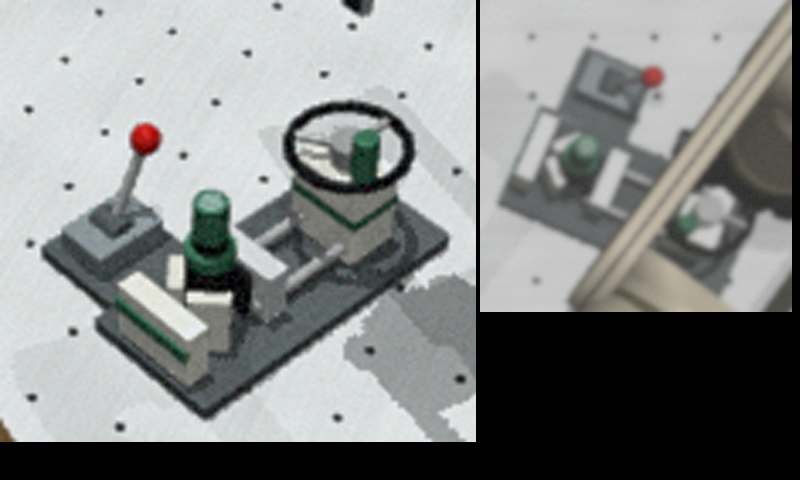

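>>> servo_tool:
  motion:
    - [48, 15, -9, 0, 0, 0, 0]
    - [48, 30, -18, 0, 0, 0, 0]
    - [48, 35, -21, 5, 0, 0, 0]
    - [48, 33, -20, 15, 0, 0, 0]
    - [48, 20, -12, 25, 0, 0, 0]
    - [48, 0, 0, 20, 0, 0, 0]
    - [48, 0, 0, 0, 0, 0, 0]
    - [48, 0, 0, 0, 0, 0, 0]

```text
time: 25.1
tool_pos: [617.0, -271.9, 162.3]
tcp_rot: [180.0, 1.3, -24.8]
ft_force: [-0.2, 0.1, -0.1]
finger_gap: 48.2
```

```bash
python3 -c "
from h import *
q=onz('side',(386.7,155.8),135)[:2]-w; print('crank img',q, 'th', np.arctan2(-q@cy[:2],q@cx[:2])+4*np.pi, np.hypot(*q))
st([638,-273.5,110],V)"
```

```text
crank img [-24.93931952  32.91179802] th 9.920165174149089 41.29353589966556
25.1 [ 617.  -271.9  162.3] [180.    1.3 -24.8] F [-0.2  0.1 -0.1] gap 48.2 j [-28.  21.  73.  -0.  88.  87.]
n 2 rotvec/row [ 0.     0.011 -0.003] total shift tool axes [20.9 -7.4 51.9]
```

>>> servo_tool:
  motion:
    - [48, 12, -4, 0, 0, 0.011, -0.002]
    - [48, 9, -3, 10, 0, 0.011, -0.002]
    - [48, 0, 0, 15, 0, 0, 0]
    - [48, 0, 0, 0, 0, 0, 0]
    - [48, 0, 0, 0, 0, 0, 0]

```text
time: 25.6
tool_pos: [640.9, -276.0, 138.2]
tcp_rot: [180.0, -0.3, -24.6]
ft_force: [0.2, 0.5, 1.1]
finger_gap: 48.2
```

```bash
python3 -c "
from h import *
st([638,-273.5,62],V)"
```

```text
25.6 [ 640.9 -276.   138.2] [180.   -0.3 -24.6] F [0.2 0.5 1.1] gap 48.2 j [-28.  24.  72.  -0.  84.  87.]
n 2 rotvec/row [ 0.    -0.003 -0.001] total shift tool axes [-4.  -1.1 76.2]
```

>>> servo_tool:
  motion:
    - [48, -3, -1, 15, 0, 0, 0]
    - [48, -2, 0, 18, 0, 0, 0]
    - [48, 0, 0, 18, 0, 0, 0]
    - [48, 0, 0, 15, 0, 0, 0]
    - [48, 0, 0, 0, 0, 0, 0]
    - [48, 0, 0, 0, 0, 0, 0]

```text
time: 26.2
tool_pos: [636.0, -273.0, 68.5]
tcp_rot: [180.0, -0.4, -24.7]
ft_force: [1.3, -0.2, 0.3]
finger_gap: 48.4
```

```bash
python3 -c "
from h import *
st([638,-273.5,62],V)"
```

```text
26.2 [ 636.  -273.    68.5] [180.   -0.4 -24.7] F [ 1.3 -0.2  0.3] gap 48.4 j [-27.  26.  77.  -0.  77.  87.]
n 1 rotvec/row [ 0.    -0.006 -0.003] total shift tool axes [ 2.  -0.4  6.5]
```

>>> servo_tool:
  motion:
    - [34, 2, 0, 7, 0, 0, 0]
    - [34, 0, 0, 0, 0, 0, 0]
    - [34, 0, 0, 0, 0, 0, 0]
    - [34, 0, -8, 0, 0, 0, 0]
    - [34, 0, -10, 0, 0, 0, 0]
    - [34, 0, -10, 0, 0, 0, 0]
    - [34, 0, -10, 0, 0, 0, 0]
    - [34, 0, 0, 0, 0, 0, 0]

```text
time: 27.0
tool_pos: [657.9, -237.6, 65.6]
tcp_rot: [179.9, -0.7, -24.7]
ft_force: [1.4, 0.1, -0.1]
finger_gap: 33.8
```

```bash
python3 -c "
from h import *
piv=seat+115*cx
st([*(piv+43*cy)[:2],62],V); s=snapshot('side'); print(blobs(s,(0,170,70),(6,255,255),(285,120,415,235)),proj('side',piv+[0,0,102]),proj('side',piv+38*cy+[0,0,92]))
cv2.imwrite('pics/s14.png',s)"
```

```text
27.0 [ 657.9 -237.6   65.6] [179.9  -0.7 -24.7] F [ 1.4  0.1 -0.1] gap 33.8 j [-24.  27.  76.  -0.  77.  91.]
n 2 rotvec/row [ 0.    -0.006 -0.002] total shift tool axes [ -4.7 -40.3   3.5]
[(44, [312.5, 153.7], [309, 150, 8, 8])] [311.86463359 155.2304226 ] [301.08000855 164.67433926]
```

>>> servo_tool:
  motion:
    - [34, -2, -10, 1, 0, -0.006, 0]
    - [34, -2, -10, 1, 0, -0.006, 0]
    - [34, -1, -10, 0, 0, 0, 0]
    - [34, 0, -7, 0, 0, 0, 0]

```text
time: 27.45
tool_pos: [668.6, -200.4, 62.6]
tcp_rot: [179.9, 0.1, -24.7]
ft_force: [0.2, -1.5, -0.6]
finger_gap: 33.7
```

```bash
python3 -c "
from h import *
piv=seat+115*cx
st([*(piv+43*cy)[:2],62],V); s=snapshot('side'); print(blobs(s,(0,170,70),(6,255,255),(285,120,415,235)))
cv2.imwrite('pics/s15.png',s)"
```

```text
27.45 [ 668.6 -200.4   62.6] [ 1.799e+02  1.000e-01 -2.470e+01] F [ 0.2 -1.5 -0.6] gap 33.7 j [-21.  27.  75.  -0.  77.  94.]
n 1 rotvec/row [ 0.002  0.001 -0.005] total shift tool axes [ 1.1 -2.   0.6]
[(37, [302.3, 163.1], [299, 160, 8, 7])]
```

>>> servo_tool:
  motion:
    - [34, 0, -4, 0, 0, 0, 0]
    - [34, 0, -4, 0, 0, 0, 0]

```text
time: 27.7
tool_pos: [669.9, -197.6, 62.2]
tcp_rot: [179.4, 0.1, -24.8]
ft_force: [-10.5, -19.3, 2.8]
finger_gap: 33.8
```

>>> servo_tool:
  motion:
    - [34, 0, -3, 0, 0, 0, 0]

```text
time: 27.8
tool_pos: [669.6, -198.3, 62.1]
tcp_rot: [179.1, 0.1, -24.9]
ft_force: [-5.3, -10.0, 0.8]
finger_gap: 33.8
```

>>> servo_tool:
  motion:
    - [34, 0, 0, 0, 0, 0, 0]
    - [50, 0, 0, 0, 0, 0, 0]
    - [50, 0, 0, 0, 0, 0, 0]
    - [50, 0, 0, -15, 0.01, 0, 0]
    - [50, 0, 0, -25, 0, 0, 0]
    - [50, 0, 0, -30, 0, 0, 0]
    - [50, 0, 0, -30, 0, 0, 0]
    - [50, 0, 0, -35, 0, 0, 0]
    - [50, 0, 0, -35, 0, 0, 0]
    - [50, 0, 0, 0, 0, 0, 0]

```text
time: 28.8
tool_pos: [670.3, -195.5, 244.6]
tcp_rot: [180.0, 0.1, -24.8]
ft_force: [0.9, 0.1, 1.3]
finger_gap: 49.9
```

```bash
python3 -c "
from h import *
st([600,-200,250],V)
s=snapshot('side');t=snapshot('top')
print(blobs(s,(60,60,25),(95,255,255),(285,100,430,235)),blobs(s,(0,170,70),(6,255,255),(285,120,415,235)))
a=cv2.resize(s[100:420,220:430],None,fx=1.85,fy=1.85,interpolation=2); a=np.clip(a*1.4,0,255).astype(np.uint8)
b=cv2.resize(t[140:290,160:480],None,fx=1.25,fy=1.25,interpolation=2); b=np.clip(b*1.8,0,255).astype(np.uint8)
o=np.zeros((600,800,3),np.uint8);o[:a.shape[0],:a.shape[1]]=a;o[:b.shape[0],395:395+b.shape[1]]=b;cv2.imwrite('pics/c16.png',o)"
```

```text
28.8 [ 670.3 -195.5  244.6] [ 1.80e+02  1.00e-01 -2.48e+01] F [0.9 0.1 1.3] gap 49.9 j [-20.  22.  63.  -0.  95.  94.]
n 2 rotvec/row [ 0.     0.001 -0.003] total shift tool axes [-61.9  33.5  -5.3]
[(112, [386.9, 155.7], [383, 148, 9, 17]), (57, [380.4, 171.4], [366, 164, 31, 14]), (212, [341.4, 180.3], [334, 167, 15, 24]), (76, [323.9, 206.7], [313, 197, 22, 20])] [(47, [301.0, 163.4], [297, 160, 8, 8])]
```

View pics/c16.png

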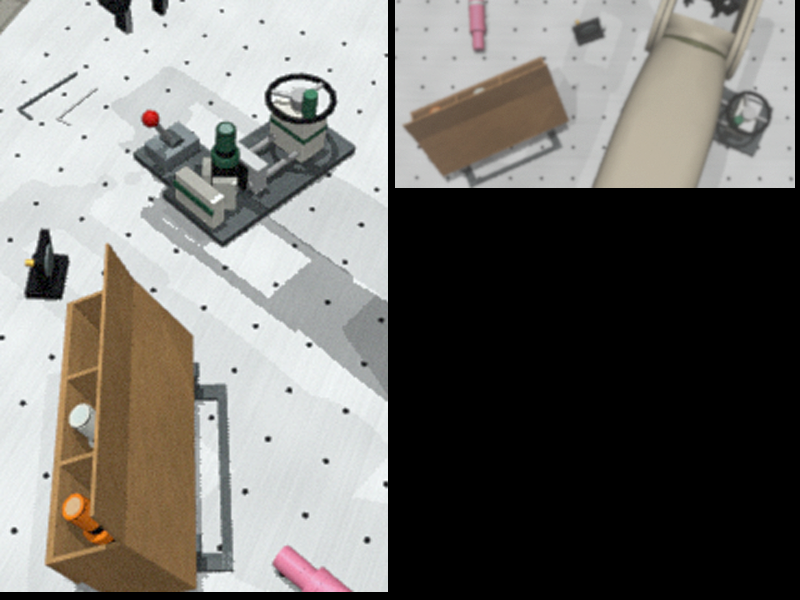

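All is in place: the lever is over (ball at 301,163), the tube is seated (341,180), and the mount and the other two tubes are where they were.

```bash
python3 -c "
from bench import *
print(hand_in())"
```

```text
the job is handed in; nothing more can be done
None
```

I handed the job in at about 29 s. I lifted the green-banded tube out of its cell and stood it upright in the clamp in front of the vee. I then wound the handwheel clockwise by its crank and pushed the lock lever over to its stop.

**Last checks**
- **Tube:** the pictures show it upright and seated in the vee, with the pad against it.
- **Handwheel:** it stands at about 9.9 rad, by both the arm's reading and the picture. That is about 39.8 mm of jaw travel, or about 3.8 mm of pad spring compression.
- **Lock lever:** the arm felt the end stop at about 22 N. After I let go, the red ball was at (301.0, 163.4) px, against an expected (301.1, 164.7) px.
- **Everything else:** the orange and white tubes are still in their cells, and the mirror mount looks undisturbed. The gripper is clear of everything.

**What failed or disagreed**
- **First grasp:** it closed on air above the tube. In the pictures the fingertips sit about 36 mm behind the reported TCP along the tool axis. I allowed for this from then on and did not find the cause.
- **Setting down:** the tube was pressed on the base plate with up to 44 N at the wrist, well under the 120 N limit. This came through the held tube, not the gripper's body.
- **Tube position when released:** the two cameras differed, putting it about 9 mm and 15 mm in front of the seat. The pad pushed it home.

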